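# Hold a specimen pot over the code reader

### The arm

A 6-joint arm with a two-finger parallel gripper is mounted at the origin on the work surface. World frame = base frame: x ahead of the robot, y to its left, z up, the work surface at z = 0. Lengths are in m, angles in rad, forces in N, time in s.
With the tool pointing down it reaches from about 0.225 to 0.875 m from the base axis. Payload 3.4 kg.
Tool frame: the origin (TCP) lies between the finger pads; the fingertips stand 25 mm ahead of it and the grasp point (between the pads) lies 6 mm ahead of it; z points along the fingers, y is the direction in which the jaws open and shut (so a half turn about z gives the same grasp; the last joint's range is limited). The gripper opens to 85 mm and grips with 20 to 120 N. Pads are 22 mm wide; open, the fingers measure 114 mm over their backs; the gripper's body (76 mm by 85 mm) begins 54 mm behind the grasp point. The pads swing forward as they close: fully open they stand 13 mm farther back than shut.
Start: joints at [1.033, 0.276, 1.505, -0, 1.361, -0.121], TCP at [0.233, 0.526, 0.221] pointing down, gripper open.
Joint ranges: [-2.89, 2.89], [-0.75, 2.08], [0.22, 2.7], [-1.18, 4.32], [0.11, 2.71], [-2.7, 2.7]. Speed limits (rad/s): [2.57, 2.57, 3.14, 3.14, 3.14, 3.14].

### API

Orientations are given as [roll, pitch, yaw] about the fixed x, y, z axes, in that order (R = Rz(yaw) Ry(pitch) Rx(roll)).
In Python, from cell import arm gives the robot as it stands.
- The arm moves only by the tool carry_out, never from a script. Its argument "commands" is a list of rows, each an object with "rot": the turn, a rotation vector about the tool's x, y, z in degrees, a list of three; "offset": the shift along the tool's x, y, z in mm, a list of three; "fingers": the opening, from 0 (shut) to 1 (fully open). In form: [{"rot": [rx, ry, rz], "offset": [dx, dy, dz], "fingers": fingers}, ...]. A call has 1 to 10 rows; each row is the pose to reach, as a shift and turn from the pose commanded when the call began, along the tool's axes at that moment; what a row does not reach only later rows make up. A row lasts 1/12 s, in which the tool goes at most 41.7 mm and 7.16 degrees, less where a joint would pass 70% of its speed; a pose out of reach is approached as far as the arm can. A call with a gripper value outside its range is refused whole. The fingers move at their own pace and stop on an object; "squeeze" is the grip in N (left out, the last holds). Time passes only in rows, so rows that repeat a pose let the fingers close. It gives the time, the measured TCP pose, the force and the opening at its end, in the units of the state.
- arm.get_state(): the state, without advancing time (a new reading comes with each control period).
- arm.capture(name): name is "scene" or "top"; returns a dict with "color" (384x512x3 uint8, blue, green, red), "vertical_fov" (degrees; the focal length in pixels is half the picture's height over the tangent of half this angle, whatever the lens; pixels are square), "cx", "cy" (the principal point, pixels), "rvec" (rotation vector, rad) and "tvec" (3), from world to camera coordinates, as OpenCV has them. Camera axes: x right, y down, z forward; pixel columns grow to the right and rows downward; lengths in m; the calibration is good to about 2 mm. A picture is of the moment at which its call begins. There is no depth.
- arm.job_done(): hands the job in, once; it reports no verdict.
The state is a dict: "clock": time; "joints": joint angles; "joint_velocities": joint speeds; "joint_efforts": joint torques, N m; "position": TCP position; "tcp_rot": TCP orientation; "force": force on the tool from outside, world axes, zero at the start; "ft_torque": the same for the moment, N m; "width": finger opening in m.
Only numpy, scipy, OpenCV 4.12 (cv2) and the standard library are available. Lean on these libraries where they do the work, as an engineer would, in place of code of your own. Each camera call takes 0.05 s, during which the arm holds its last target.

### The job

Slide the code reader's carriage by its orange knob all the way to the green end stop; only then lift the red-capped specimen pot out of its tray and carry it, higher than their tops, over the row formed by the tube rack and the tip box. Hold it upright and centred over the carriage's round glass window, with its underside about 15 mm above the glass and never touching the reader, so that the code underneath can be read. Finish while still holding it there, and leave everything else standing where it is.

Things in the scene. Friction and masses are not known exactly. Their poses are not given: they have to be found in the camera images.
- carriage (a joint): travel of the reader's carriage in m: 0 at the black end stop, 0.12 fully home against the green end stop (starts between 0 and 0.07). It slides with about 2 N of friction and stays where it is left.
- reader: code reader: fixed navy bed 200 x 250 mm. Origin on the work surface under the middle of the rails; z up. Its carriage, an aluminium slab 130 (x) x 90 (y) mm, top 45 mm above the work surface, slides along y: green end stop at -y, black one at +y (tops 45 mm high). A navy housing 70 mm high runs along its +x side, x = 80 to 130 mm.
- window (a point): centre of the upper face of the round pale-blue glass window (38 mm across, in a black ring) on the carriage, 46 mm above the work surface; it moves with the carriage. Axes as the reader's.
- knob_top (a point): centre of the top of the carriage's upright orange knob, a cylinder 18 mm across and 42 mm tall standing on the carriage, its top 87 mm above the work surface, 68 mm from the window's centre towards the reader's -x side. Moves with the carriage.
- tray: fixed grey tray 220 (x) x 65 (y) x 25 mm with three round sockets 15 mm deep and 36 mm across in a row along its x axis, at -70, 0 and +70 mm. Origin at the centre of its underside on the work surface; z up.
- pot_red: the specimen pot to hold: upright cylinder 32 mm across and 75 mm tall, white with a red cap (top 23 mm), 40 to 85 g, loose. Origin at the centre of its underside, z up along the pot. It stands in one of the tray's sockets, its underside 10 mm above the work surface, its top at 85 mm.
- pot_blue: same pot with a blue cap, in another socket; leave it there. Origin at the centre of its underside.
- pot_green: same pot with a green cap, in another socket; leave it there. Origin at the centre of its underside.
- tube_rack: loose white rack 170 (x) x 85 (y) mm, 50 mm high, full of upright tubes with orange and red caps that reach 105 mm; stands between the tray and the reader, in one row with the tip box. Origin at the centre of its underside.
- tip_box: loose pale box 122 (x) x 85 (y) mm with yellow pipette tips that reach 102 mm; stands between the tray and the reader. Origin at the centre of its underside.

How it is judged:
On the way, in this order (a step that is already met when the one before it is completed fails the run):
1. the carriage is fully home at the green end stop (within 5 mm) while the red-capped pot still stands in its tray (value of joint carriage above 0.115 m and distance of pot_red from where it was at the start of the episode below 0.015 m), for 0.2 s.
2. the red-capped pot, held by the fingers, passes over the row of tube rack and tip box with its underside higher than 100 mm (height (world z) of pot_red above 0.1 m and world y of pot_red between -0.02 and 0.1 m and contact force between the fingers and pot_red above 0.3 N), for 0.05 s.
At the end, for the whole second after the job is handed in: The fingers hold the red-capped pot still and upright (within 7 degrees), its axis within 8 mm of the window's centre and its underside 4 to 26 mm above the glass, not touching the reader; the carriage is within 5 mm of the green end stop; all else is within 20 mm of where it stood (value of joint carriage above 0.115 m and horizontal distance between pot_red and window below 0.008 m and z of pot_red in the frame of window between 0.004 and 0.026 m and angle between pot_red's own z axis and vertical below 0.12 rad and linear speed of pot_red below 0.02 m/s and contact force between the fingers and pot_red above 0.5 N and contact force between pot_red and reader below 0.05 N and distance of each of pot_blue, pot_green, tube_rack, tip_box from where it was at the start of the episode below 0.02 m); the arm keeps its last pose, push and grip.
It fails at once if the red-capped pot touches the code reader (contact force between pot_red and reader above 0.5 N).
It fails at once if another pot, the tube rack or the tip box is shifted by more than 20 mm or tipped (distance of any of pot_blue, pot_green, tube_rack, tip_box from where it was at the start of the episode above 0.02 m or angle between any of pot_blue, pot_green, tube_rack, tip_box's own z axis and vertical above 0.3 rad).
It also fails if it takes over 58 s, if anything falls off the work surface, if the arm or the gripper's body presses on something with over 40 N, if the wrist force passes 120 N, or if a joint passes its speed limit or range.

## Working session

There is one attempt and no reset: what is moved stays moved. The work goes in short steps, Python scripts to look and compute and a tool call to move; the robot and the scene stay as the last step left them, time stands still between calls to the robot, and variables do not carry over. Pictures are saved under pics/ and viewed, and the job is handed in when it is done.

Besides the shell and the picture viewer there is one more tool, called after "Request:" as a command line: name --argument value ..., lists and objects as JSON in quotes. carry_out: Moves the arm, as the interface text tells. Its arguments: {"type":"object","properties":{"commands":{"type":"array"},"squeeze":{"type":"number"}},"required":["commands"]}

```bash
ls; mkdir -p pics; python3 - <<'E'
from cell import arm
import cv2,pickle
print(arm.get_state())
for n in("scene","top"):
    c=arm.capture(n); cv2.imwrite(f"pics/{n}0.png",c["color"]); pickle.dump(c,open(f"{n}0.pkl","wb"))
    print({k:v for k,v in c.items() if k!="color"})
E
```

```text
pics
{'clock': 0.0, 'joints': array([ 1.03301350e+00,  2.76570047e-01,  1.50614750e+00,  1.37244801e-05,
        1.36068761e+00, -1.20989124e-01]), 'joint_velocities': array([-0.00034055, -0.00289743, -0.00067056, -0.0012209 , -0.00020259,
       -0.00133473]), 'joint_efforts': array([ 3.46198767e-04, -4.16781414e+01, -2.45811886e+01, -4.69766983e-04,
        1.11128765e-02, -4.69975674e-06]), 'position': array([0.23248762, 0.52530037, 0.22024823]), 'tcp_rot': array([-3.13979502e+00, -2.32078037e-04,  2.72479586e+00]), 'force': array([ 0.45453641, -0.54274997, -0.22296045]), 'ft_torque': array([-0.00763051, -0.02453369, -0.02232607]), 'width': 0.08542060725244881}
{'vertical_fov': 56.17197668561402, 'cx': 257.9070228499687, 'cy': 187.9202520737414, 'rvec': array([ 0.78193927,  2.40935848, -1.33765611]), 'tvec': array([ 0.42363344, -0.1119172 ,  1.12163919])}
{'vertical_fov': 49.611153538265235, 'cx': 253.8262359104441, 'cy': 184.8720982243644, 'rvec': array([ 2.19060689, -2.19201228,  0.01850405]), 'tvec': array([0.03429107, 0.51143705, 1.1129023 ])}
```

View pics/scene0.png

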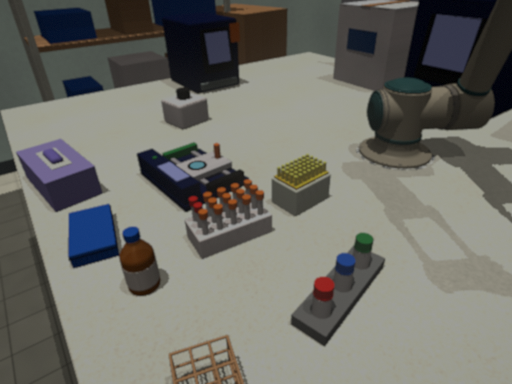

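View pics/top0.png

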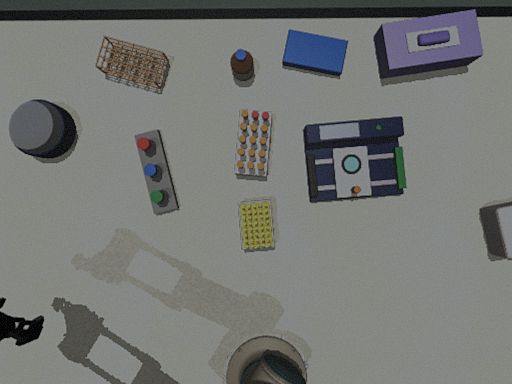

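Scene view: the red pot is at (323,290), the knob at (217,150), the window at (197,166) and the green stop at (180,152). In the top view, red is at (143,144), the window at (352,164), the knob at (357,190) and the green stop at (401,167). Next I segment these and cast rays.

```bash
cat > h.py <<'E'
import numpy as np,cv2,pickle
def K(c):
    f=c["color"].shape[0]/2/np.tan(np.radians(c["vertical_fov"])/2)
    return np.array([[f,0,c["cx"]],[0,f,c["cy"]],[0,0,1]])
def ray(c,uv):
    R=cv2.Rodrigues(c["rvec"])[0]; d=R.T@np.linalg.inv(K(c))@np.array([*uv,1.]); return -R.T@c["tvec"],d/np.linalg.norm(d)
def onz(c,uv,z):
    o,d=ray(c,uv); return o+d*(z-o[2])/d[2]
def tri(c1,u1,c2,u2):
    P=[K(c)@np.c_[cv2.Rodrigues(c["rvec"])[0],c["tvec"]] for c in(c1,c2)]
    X=cv2.triangulatePoints(P[0],P[1],np.array(u1,float),np.array(u2,float)).ravel();return X[:3]/X[3]
def proj(c,X):
    return cv2.projectPoints(np.array([X],float),c["rvec"],c["tvec"],K(c),None)[0].ravel()
def blobs(c,h0,h1,s0,v0,amin=15,box=None):
    hsv=cv2.cvtColor(c["color"],cv2.COLOR_BGR2HSV); H,S,V=cv2.split(hsv)
    m=((H>=h0)&(H<=h1) if h0<=h1 else (H>=h0)|(H<=h1))&(S>=s0)&(V>=v0)
    m=m.astype(np.uint8)
    if box: b=np.zeros_like(m);b[box[1]:box[3],box[0]:box[2]]=1;m*=b
    n,l,st,ce=cv2.connectedComponentsWithStats(m)
    return [(ce[i].round(2),st[i].tolist()) for i in range(1,n) if st[i][4]>=amin]
E
python3 - <<'E'
from h import *
S=pickle.load(open("scene0.pkl","rb"));T=pickle.load(open("top0.pkl","rb"))
for n,a in dict(red=(172,8,130,60),blue=(105,125,130,60),green=(50,80,100,30),orange=(5,16,130,60),win=(78,100,40,90),yellow=(22,32,120,80)).items():
    for cn,c in(("T",T),("S",S)):
        print(n,cn,[(b[0].tolist(),b[1]) for b in blobs(c,*a)])
for cn,c,b in(("t",T,(300,110,412,208)),("t2",T,(120,120,190,220)),("s",S,(130,130,280,250)),("s2",S,(290,220,390,340))):
    x=c["color"][b[1]:b[3],b[0]:b[2]]; cv2.imwrite(f"pics/crop_{cn}.png",cv2.resize(x,None,fx=5,fy=5,interpolation=cv2.INTER_NEAREST))
E
```

```text
red T [([254.69, 114.19], [252, 111, 6, 7, 32]), ([265.27, 114.91], [263, 112, 6, 7, 33]), ([142.99, 143.25], [137, 138, 13, 12, 118])]
red S [([194.94, 202.91], [188, 196, 14, 17, 139]), ([323.45, 288.14], [314, 277, 21, 24, 393])]
blue T [([314.87, 51.09], [283, 30, 65, 43, 1925]), ([240.38, 54.5], [235, 50, 11, 10, 90]), ([149.62, 169.55], [144, 164, 12, 12, 115])]
blue S [([90.53, 230.33], [69, 205, 47, 52, 1905]), ([130.16, 232.01], [123, 227, 15, 11, 122]), ([345.63, 260.21], [337, 254, 18, 14, 203])]
green T [([378.1, 127.05], [376, 125, 5, 5, 20]), ([399.87, 167.28], [395, 147, 11, 42, 302]), ([156.5, 196.15], [151, 191, 13, 11, 114])]
green S [([177.89, 150.6], [164, 143, 32, 16, 141]), ([364.15, 238.96], [357, 234, 16, 11, 140])]
orange T [([233.69, 57.38], [232, 54, 5, 8, 16]), ([356.82, 189.45], [354, 187, 7, 6, 33])]
orange S [([249.01, 9.68], [231, 5, 49, 10, 295]), ([219.5, 8.7], [217, 7, 6, 5, 20]), ([234.85, 32.13], [231, 23, 8, 18, 119]), ([216.6, 149.48], [214, 144, 5, 13, 48]), ([252.94, 188.74], [243, 179, 20, 21, 172]), ([240.14, 192.81], [230, 182, 21, 23, 201]), ([226.43, 197.19], [217, 187, 20, 22, 209]), ([212.31, 201.98], [203, 191, 20, 23, 217]), ([202.25, 213.29], [197, 208, 11, 12, 89]), ([134.95, 252.96], [120, 241, 32, 24, 551])]
win T [([351.0, 163.65], [344, 157, 15, 15, 170])]
win S [([196.51, 164.7], [190, 161, 14, 8, 83])]
yellow T [([256.38, 224.52], [240, 202, 33, 46, 745])]
yellow S [([301.02, 172.34], [275, 155, 53, 34, 784])]
```

```bash
python3 - <<'E'
from h import *
S=pickle.load(open("scene0.pkl","rb"));T=pickle.load(open("top0.pkl","rb"))
np.set_printoptions(precision=4,suppress=True)
a=cv2.imread("pics/crop_t.png");b=cv2.imread("pics/crop_s2.png");
f=lambda x:(x+.0)
for n,t,s,z in(("red",(142.99,143.25),(323.4,284),.085),("blue",(149.62,169.55),(345.6,259),.085),("green",(156.5,196.15),(364.1,238.5),.085),("win",(351,163.65),(196.5,164.7),.046),("knob",(356.8,189.45),(216.6,145),.087)):
    print(n,"topz",onz(T,t,z),"tri",tri(T,t,S,s),"proj top-est in S",proj(S,onz(T,t,z)))
# stops
for n,b in(("green",blobs(T,50,80,100,30)[1]),):print("gstop",onz(T,b[0],.045),onz(T,b[0]+[0,-18],.045),onz(T,b[0]+[0,18],.045))
hsv=cv2.cvtColor(T["color"],cv2.COLOR_BGR2HSV)
m=cv2.inRange(hsv,(50,100,30),(80,255,255));ys,xs=np.nonzero(m[145:190,394:407])
print("greenstop rect",cv2.minAreaRect(np.c_[xs+394,ys+145].astype(np.float32)))
m=cv2.inRange(hsv,(22,120,80),(32,255,255));ys,xs=np.nonzero(m)
r=cv2.minAreaRect(np.c_[xs,ys].astype(np.float32));print("tips",[onz(T,p,.102) for p in cv2.boxPoints(r)])
for p in((239,109),(272,111),(267,178),(235,175)):print("rack",onz(T,p,.05))
E
```

```text
red topz [0.615  0.3148 0.085 ] tri [0.6152 0.3152 0.0837] proj top-est in S [323.393  283.2128]
blue topz [0.5478 0.2972 0.085 ] tri [0.5476 0.2975 0.0848] proj top-est in S [345.0552 258.8961]
green topz [0.4802 0.279  0.085 ] tri [0.4801 0.2796 0.0834] proj top-est in S [363.6615 237.666 ]
win topz [ 0.5652 -0.2204  0.046 ] tri [ 0.5657 -0.2205  0.0471] proj top-est in S [196.9858 165.0271]
knob topz [ 0.4968 -0.2256  0.087 ] tri [ 0.4969 -0.2264  0.0838] proj top-est in S [216.7227 144.0164]
gstop [ 0.5556 -0.3472  0.045 ] [ 0.6026 -0.3479  0.045 ] [ 0.5087 -0.3466  0.045 ]
greenstop rect ((399.90081787109375, 167.41244506835938), (41.356807708740234, 8.358691215515137), 86.42366790771484)
tips [array([0.4598, 0.0667, 0.102 ]), array([ 0.4662, -0.0044,  0.102 ]), array([ 0.3596, -0.0139,  0.102 ]), array([0.353 , 0.0568, 0.102 ])]
rack [0.7095 0.072  0.05  ]
rack [ 0.7038 -0.0146  0.05  ]
rack [ 0.5278 -0.0013  0.05  ]
rack [0.5358 0.0823 0.05  ]
```

View pics/crop_t.png

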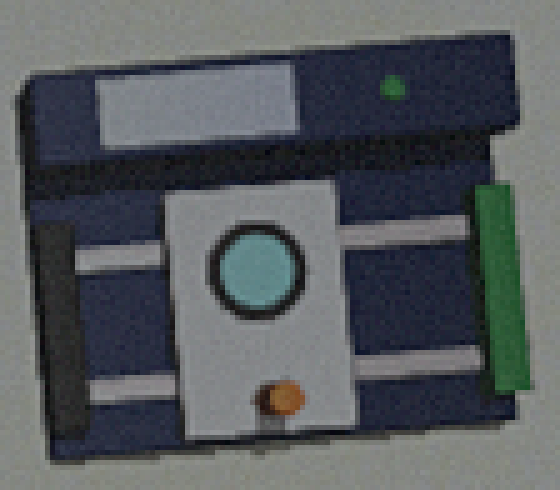

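View pics/crop_s.png

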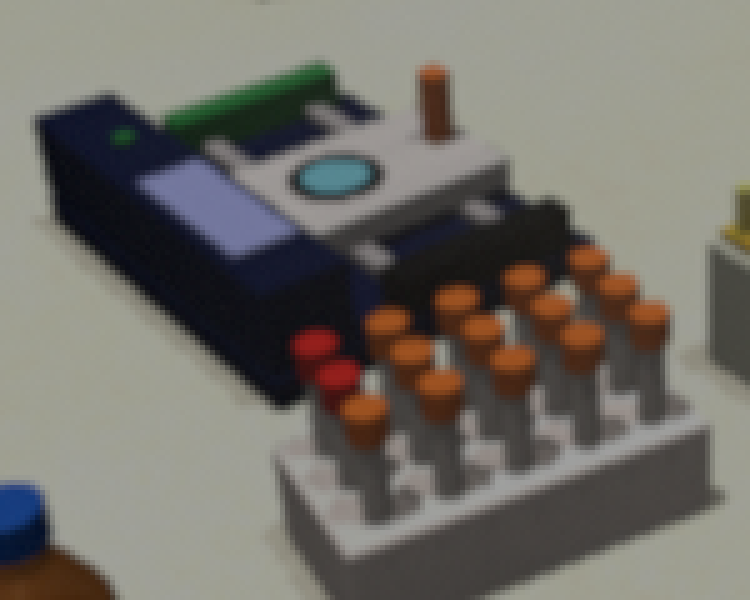

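View pics/crop_t2.png

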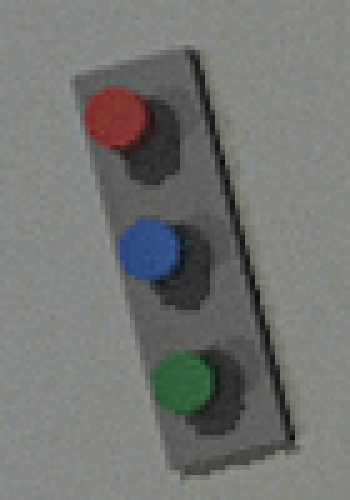

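Both views agree to 1–2 mm, and the heights come out at about 84 mm for the pots, 47 mm for the window and 84 mm for the knob. The reader's yaw is about 4.3°, and the carriage needs about 69 mm more travel. Next is a helper for the move numbers.

```bash
cat > go.py <<'E'
import sys,numpy as np
from scipy.spatial.transform import Rotation as R
from cell import arm
def plan(p,yaw):
    s=arm.get_state(); R0=R.from_euler("xyz",s["tcp_rot"]); R1=R.from_euler("xyz",[np.pi,0,yaw])
    print("t",round(s["clock"],2),"pos",s["position"].round(4),"rpy",s["tcp_rot"].round(4),"F",s["force"].round(1),"w",round(s["width"],4),"j",s["joints"].round(2))
    print("offset mm",(R0.inv().apply(np.array(p)-s["position"])*1000).round(1),"rot deg",np.degrees((R0.inv()*R1).as_rotvec()).round(2))
if __name__=="__main__":
    a=[float(x) for x in sys.argv[1:]]; plan(a[:3],a[3])
E
python3 go.py .4968 -.2256 .22 1.647
```

```text
t 0.1 pos [0.2325 0.5254 0.2203] rpy [-3.1399e+00 -2.0000e-04  2.7248e+00] F [-0.   0.2  0.1] w 0.0851 j [ 1.03  0.28  1.51  0.    1.36 -0.12]
offset mm [-545.7 -579.7    1.2] rot deg [-9.000e-02  4.000e-02  6.175e+01]
```

Request:
carry_out --commands '[{"rot":[0,0,3],"offset":[-14,-15,0],"fingers":1},{"rot":[0,0,6],"offset":[-41,-44,0],"fingers":1},{"rot":[0,0,9],"offset":[-68,-72,0],"fingers":1},{"rot":[0,0,13],"offset":[-95,-101,0],"fingers":1},{"rot":[0,0,17],"offset":[-122,-130,0],"fingers":1},{"rot":[0,0,21],"offset":[-150,-159,0],"fingers":1},{"rot":[0,0,25],"offset":[-177,-188,0],"fingers":1},{"rot":[0,0,28],"offset":[-204,-217,0],"fingers":1},{"rot":[0,0,32],"offset":[-231,-246,0],"fingers":1},{"rot":[0,0,36],"offset":[-258,-275,0],"fingers":1}]'

```text
clock: 0.93
position: [0.3572, 0.1681, 0.221]
tcp_rot: [3.141, -0.0, 2.094]
force: [0.6, -0.5, 0.2]
width: 0.0855
```

```bash
python3 go.py .4968 -.2256 .22 1.647
```

```text
t 0.93 pos [0.3572 0.1681 0.221 ] rpy [ 3.1415e+00 -1.0000e-04  2.0935e+00] F [ 0.6 -0.5  0.2] w 0.0855 j [ 0.26 -0.    1.84  0.    1.3  -0.26]
offset mm [-410.8  -75.6    0.9] rot deg [ 1.000e-02 -0.000e+00  2.558e+01]
```

Request:
carry_out --commands '[{"rot":[0,0,3],"offset":[-40,-7,0],"fingers":1},{"rot":[0,0,6],"offset":[-80,-15,0],"fingers":1},{"rot":[0,0,9],"offset":[-120,-22,0],"fingers":1},{"rot":[0,0,12],"offset":[-160,-29,0],"fingers":1},{"rot":[0,0,15],"offset":[-200,-37,0],"fingers":1},{"rot":[0,0,18],"offset":[-240,-44,0],"fingers":1},{"rot":[0,0,20],"offset":[-280,-52,0],"fingers":1},{"rot":[0,0,22],"offset":[-320,-59,0],"fingers":1},{"rot":[0,0,24],"offset":[-360,-66,0],"fingers":1},{"rot":[0,0,25.6],"offset":[-390,-72,0],"fingers":1}]'

```text
clock: 1.77
position: [0.4915, -0.2069, 0.2206]
tcp_rot: [3.142, 0.001, 1.646]
force: [0.2, 0.1, -0.2]
width: 0.0853
```

Request:
carry_out --commands '[{"rot":[0,0,0],"offset":[-10,-2,0],"fingers":1},{"rot":[0,0,0],"offset":[-20,-4,0],"fingers":1},{"rot":[0,0,0],"offset":[-20,-4,0],"fingers":1},{"rot":[0,0,0],"offset":[-20,-4,0],"fingers":1}]'

```text
clock: 2.1
position: [0.4876, -0.2229, 0.2208]
tcp_rot: [-3.141, -0.002, 1.65]
force: [-0.0, 0.7, -1.1]
width: 0.0854
```

```bash
python3 go.py .4968 -.2256 .08 1.647
```

```text
t 2.1 pos [ 0.4876 -0.2229  0.2208] rpy [-3.1408e+00 -1.6000e-03  1.6496e+00] F [-0.   0.7 -1.1] w 0.0854 j [-0.56  0.22  1.59  0.    1.34 -0.64]
offset mm [ -3.7   9.1 140.8] rot deg [-0.05 -0.09  0.15]
```

Request:
carry_out --commands '[{"rot":[0,0,0],"offset":[-2,5,5],"fingers":1},{"rot":[0,0,0],"offset":[-4,9,20],"fingers":1},{"rot":[0,0,0],"offset":[-4,9,40],"fingers":1},{"rot":[0,0,0],"offset":[-4,9,60],"fingers":1},{"rot":[0,0,0],"offset":[-4,9,80],"fingers":1},{"rot":[0,0,0],"offset":[-4,9,90],"fingers":1},{"rot":[0,0,0],"offset":[-4,9,90],"fingers":1},{"rot":[0,0,0],"offset":[-4,9,90],"fingers":1}]'

```text
clock: 2.77
position: [0.4978, -0.2263, 0.1312]
tcp_rot: [-3.141, -0.0, 1.651]
force: [0.4, -0.0, 0.2]
width: 0.0854
```

```bash
python3 go.py .4968 -.2256 .08 1.647; python3 - <<'E'
from h import *
from cell import arm
for n,b in(("scene",(130,60,300,230)),("top",(300,110,420,210))):
    c=arm.capture(n);x=c["color"][b[1]:b[3],b[0]:b[2]];cv2.imwrite(f"pics/k1_{n}.png",cv2.resize(x,None,fx=3.5,fy=3.5))
E
```

```text
t 2.77 pos [ 0.4978 -0.2263  0.1312] rpy [-3.1414e+00 -5.0000e-04  1.6508e+00] F [ 0.4 -0.   0.2] w 0.0854 j [-0.55  0.3   1.71  0.    1.14 -0.63]
offset mm [ 0.7 -1.  51.2] rot deg [-0.01 -0.03  0.22]
```

View pics/k1_scene.png

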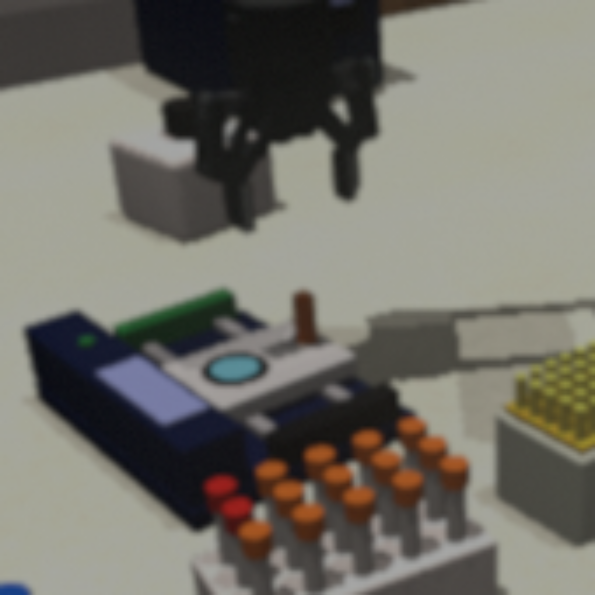

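View pics/k1_top.png

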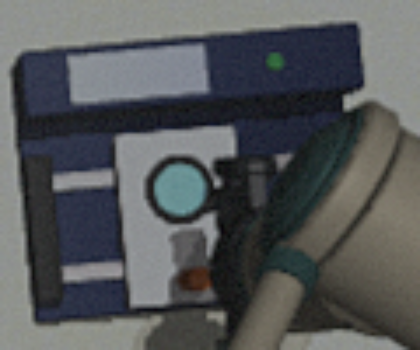

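```bash
python3 - <<'E'
from h import *
S=pickle.load(open("scene0.pkl","rb"));T=pickle.load(open("top0.pkl","rb"))
ux=np.array([.997,.076])
for z in(.106,.119):
  for d in(-.047,0,.047):
    p=[.4978+d*ux[0],-.2263+d*ux[1],z];print(z,d,((proj(S,p)-[130,60])*3.5).round(),((proj(T,p)-[300,110])*3.5).round())
E
```

```text
0.106 -0.047 [349. 256.] [212. 343.]
0.106 0 [300. 272.] [206. 276.]
0.106 0.047 [249. 289.] [200. 209.]
0.119 -0.047 [348. 240.] [216. 343.]
0.119 0 [299. 257.] [210. 275.]
0.119 0.047 [247. 274.] [204. 208.]
```

```bash
python3 - <<'E'
from h import *
from cell import arm
s=arm.get_state();print(s["position"],s["force"],s["joints"])
c=arm.capture("top");cv2.imwrite("pics/k2_top.png",cv2.resize(c["color"][100:384,180:512],None,fx=2,fy=2))
c=arm.capture("scene");cv2.imwrite("pics/k2_scene.png",cv2.resize(c["color"][0:260,100:400],None,fx=2,fy=2))
T=pickle.load(open("top0.pkl","rb"));S=pickle.load(open("scene0.pkl","rb"))
for z in (.196,.22,.25,.3): print(proj(T,[.2325,.5254,z]))
print("base",proj(T,[0,0,0]),proj(S,[0,0,0]),proj(T,[0,0,.1]))
E
```

```text
[ 0.49867128 -0.22719206  0.13237381] [-0.3047706  -0.18347359  0.21147434] [-5.54618454e-01  2.99298237e-01  1.70426186e+00  2.16229637e-04
  1.13549790e+00 -6.34196232e-01]
[ 34.33999097 305.46156022]
[ 28.34241174 308.20646887]
[ 20.3876503  311.84711999]
[  5.85847798 318.49667798]
base [266.6262757  375.77934546] [393.79878695 152.0198161 ] [267.0005607  393.02715891]
```

View pics/k2_top.png

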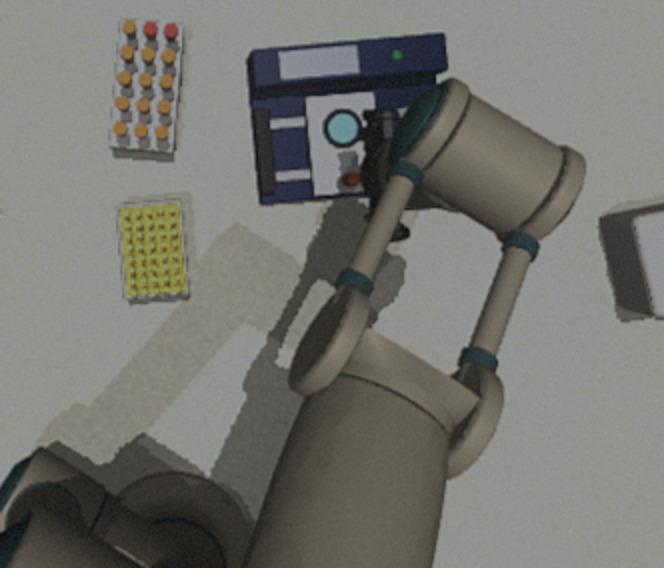

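View pics/k2_scene.png

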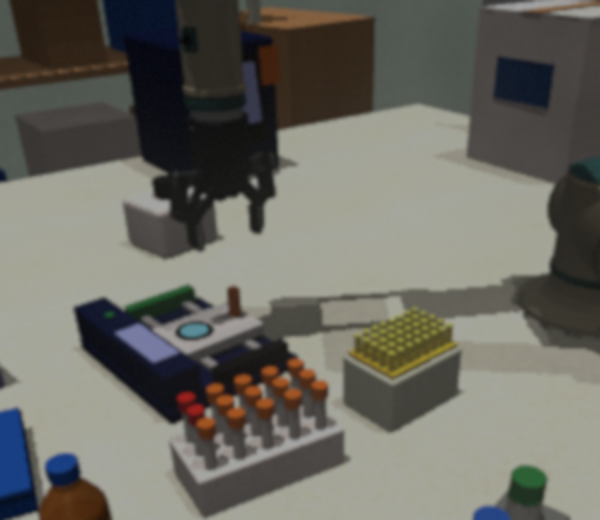

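```bash
python3 - <<'E'
from h import *
S=pickle.load(open("scene0.pkl","rb"));T=pickle.load(open("top0.pkl","rb"))
for s,t in (((198.5,123),(372,164)),((228.5,115.5),(380,217))):
    X=tri(T,t,S,s);print(X,proj(S,X)-s,proj(T,X)-t)
x=T["color"][270:384,0:110];cv2.imwrite("pics/t0g.png",cv2.resize(x,None,fx=5,fy=5))
E
```

```text
[ 0.54759313 -0.24190411  0.15734703] [-3.94239223 -0.41413198] [-1.61361792  2.88586199]
[ 0.42978949 -0.26717605  0.14132492] [-0.14146854 -0.00804928] [-0.06837537  0.10825938]
```

View pics/t0g.png

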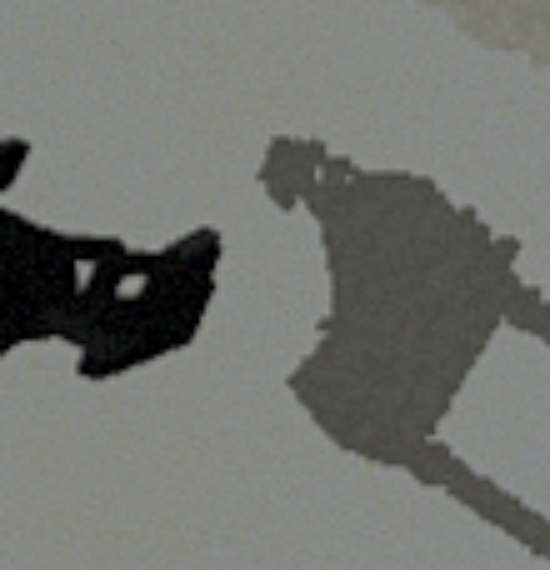

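Request:
carry_out --commands '[{"rot":[0,0,0],"offset":[0,0,0],"fingers":0},{"rot":[0,0,0],"offset":[0,0,0],"fingers":0},{"rot":[0,0,0],"offset":[0,0,0],"fingers":0},{"rot":[0,0,0],"offset":[0,0,0],"fingers":0},{"rot":[0,0,0],"offset":[0,0,0],"fingers":0},{"rot":[0,0,0],"offset":[0,0,0],"fingers":0},{"rot":[0,0,0],"offset":[0,0,0],"fingers":0},{"rot":[0,0,0],"offset":[0,0,0],"fingers":0}]' --squeeze 25

```text
clock: 3.63
position: [0.4977, -0.2271, 0.1311]
tcp_rot: [3.142, -0.0, 1.65]
force: [-0.4, -0.3, -0.2]
width: 0.0002
```

```bash
python3 - <<'E'
from h import *
from cell import arm
s=arm.get_state();p=s["position"];print(p,s["width"])
L=[p-[0,0,d] for d in(0,.025,.125)]
out=[]
for n,b in(("scene",(150,60,290,170)),("top",(320,120,420,230))):
    c=arm.capture(n);x=np.clip(c["color"].astype(float)*1.8,0,255).astype(np.uint8)[b[1]:b[3],b[0]:b[2]].copy();x=cv2.resize(x,None,fx=4,fy=4)
    for q,col in zip([p,p-[0,0,.025],[.4968,-.2256,.087],p+[0,0,.054]],((0,0,255),(0,255,0),(255,0,255),(255,255,0))):
        u=(proj(c,q)-[b[0],b[1]]+.5)*4; cv2.circle(x,tuple(int(i) for i in u),4,col,-1)
    out.append(x)
h=max(o.shape[0] for o in out)
cv2.imwrite("pics/k3.png",cv2.resize(np.hstack([cv2.copyMakeBorder(o,0,h-o.shape[0],0,0,0) for o in out]),None,fx=.8,fy=.8))
E
```

```text
[ 0.49767712 -0.22712735  0.13105379] 0.0001734861130778642
```

View pics/k3.png

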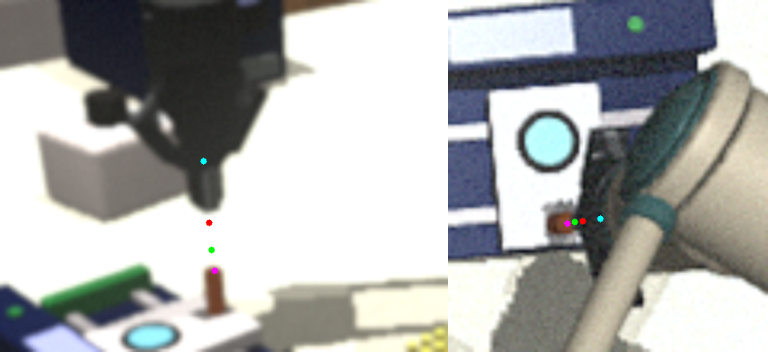

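```bash
python3 - <<'E'
from h import *
T=pickle.load(open("top0.pkl","rb"))
b=(0,270,110,384);x=np.clip(T["color"].astype(float)*2.5,0,255).astype(np.uint8)[b[1]:b[3],b[0]:b[2]];x=cv2.resize(x,None,fx=6,fy=6)
p=np.array([.2325,.5254,.22]);j=np.array([.404,.914,0]);t=np.array([-.914,.404,0])
for dz,col in((-.012,(0,0,255)),(.024,(0,255,0))):
    for d in(-.057,-.0427,.0427,.057):
        for w in(-.011,.011):
            u=(proj(T,p+j*d+t*w+[0,0,dz])-b[:2]+.5)*6;cv2.circle(x,tuple(int(i) for i in u),3,col,-1)
cv2.imwrite("pics/k4.png",x)
E
```

```text
(no output)
```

View pics/k4.png

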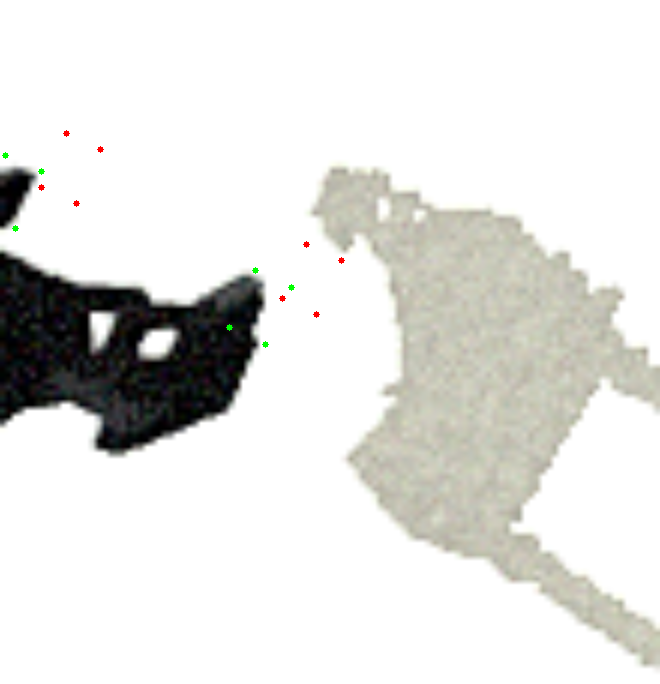

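The rendered fingers stand about 36 mm higher than the reported TCP suggests, and both views show it. I'll test this physically: go down to nominal grip height, which is safe either way, and see whether the fingers close on the knob.

Request:
carry_out --commands '[{"rot":[0,0,0],"offset":[0,0,0],"fingers":1},{"rot":[0,0,0],"offset":[0,0,0],"fingers":1},{"rot":[0,0,0],"offset":[0,0,0],"fingers":1},{"rot":[0,0,0],"offset":[0,0,0],"fingers":1},{"rot":[0,0,0],"offset":[0,0,10],"fingers":1},{"rot":[0,0,0],"offset":[0,0,20],"fingers":1},{"rot":[0,0,0],"offset":[0,0,30],"fingers":1},{"rot":[0,0,0],"offset":[0,0,40],"fingers":1},{"rot":[0,0,0],"offset":[0,0,50],"fingers":1},{"rot":[0,0,0],"offset":[0,0,50],"fingers":1}]'

```text
clock: 4.57
position: [0.496, -0.2261, 0.0782]
tcp_rot: [-3.137, -0.003, 1.65]
force: [-0.2, 0.2, -0.8]
width: 0.0849
```

Request:
carry_out --commands '[{"rot":[0,0,0],"offset":[0,0,0],"fingers":0},{"rot":[0,0,0],"offset":[0,0,0],"fingers":0},{"rot":[0,0,0],"offset":[0,0,0],"fingers":0},{"rot":[0,0,0],"offset":[0,0,0],"fingers":0},{"rot":[0,0,0],"offset":[0,0,0],"fingers":0},{"rot":[0,0,0],"offset":[0,0,0],"fingers":0},{"rot":[0,0,0],"offset":[0,0,0],"fingers":0},{"rot":[0,0,0],"offset":[0,0,0],"fingers":0}]' --squeeze 20

```text
clock: 5.23
position: [0.4977, -0.2271, 0.0812]
tcp_rot: [3.141, 0.0, 1.65]
force: [-0.9, 0.2, -0.2]
width: -0.0001
```

```bash
cat > look.py <<'E'
import sys
from h import *
from cell import arm
name=sys.argv[1]; bs=eval(sys.argv[2]) if len(sys.argv)>2 else ((150,60,290,170),(320,120,420,230))
s=arm.get_state();p=s["position"];print("t",round(s["clock"],2),p.round(4),s["tcp_rot"].round(3),s["force"].round(1),round(s["width"],4))
out=[]
for n,b in zip(("scene","top"),bs):
    c=arm.capture(n);pickle.dump(c,open(f"{name}_{n}.pkl","wb"));x=np.clip(c["color"].astype(float)*1.5,0,255).astype(np.uint8)[b[1]:b[3],b[0]:b[2]];x=cv2.resize(x,None,fx=4,fy=4)
    for q,col in zip([p,p-[0,0,.025]],((0,0,255),(0,255,0))):
        u=(proj(c,q)-[b[0],b[1]]+.5)*4; cv2.circle(x,tuple(int(i) for i in u),3,col,-1)
    out.append(x)
h=max(o.shape[0] for o in out)
x=np.hstack([cv2.copyMakeBorder(o,0,h-o.shape[0],0,0,0) for o in out]);k=min(800/x.shape[1],600/x.shape[0],1)
cv2.imwrite(f"pics/{name}.png",cv2.resize(x,None,fx=k,fy=k));print("scale",4*k)
E
python3 look.py k5
```

```text
t 5.23 [ 0.4977 -0.2271  0.0812] [3.141 0.    1.65 ] [-0.9  0.2 -0.2] -0.0001
scale 3.3333333333333335
```

View pics/k5.png

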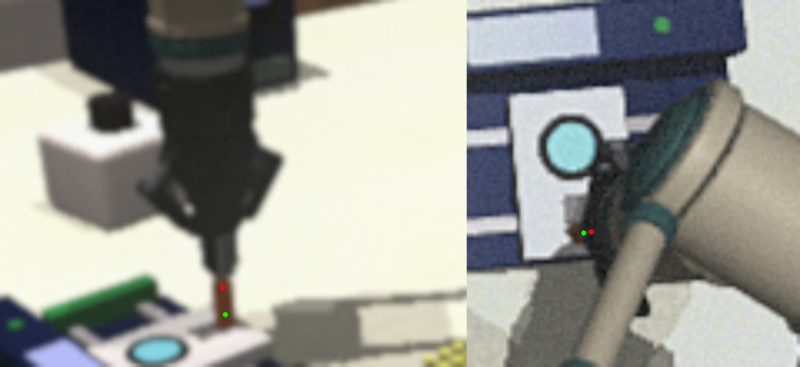

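The fingers closed to 0 with the tips just above the knob, so the images are right: actual heights are about 38 mm above the reported z. I'll open, descend 37 mm and grip.

Request:
carry_out --commands '[{"rot":[0,0,0],"offset":[0,0,0],"fingers":0.7},{"rot":[0,0,0],"offset":[0,0,0],"fingers":0.7},{"rot":[0,0,0],"offset":[0,0,0],"fingers":0.7},{"rot":[0,0,0],"offset":[0,0,5],"fingers":0.7},{"rot":[0,0,0],"offset":[0,0,12],"fingers":0.7},{"rot":[0,0,0],"offset":[0,0,19],"fingers":0.7},{"rot":[0,0,0],"offset":[0,0,26],"fingers":0.7},{"rot":[0,0,0],"offset":[0,0,32],"fingers":0.7},{"rot":[0,0,0],"offset":[0,0,37],"fingers":0.7},{"rot":[0,0,0],"offset":[0,0,37],"fingers":0.7}]'

```text
clock: 6.17
position: [0.4968, -0.2266, 0.0426]
tcp_rot: [-3.139, -0.002, 1.65]
force: [-0.7, -1.1, -0.5]
width: 0.0598
```

Request:
carry_out --commands '[{"rot":[0,0,0],"offset":[0,0,0],"fingers":0},{"rot":[0,0,0],"offset":[0,0,0],"fingers":0},{"rot":[0,0,0],"offset":[0,0,0],"fingers":0},{"rot":[0,0,0],"offset":[0,0,0],"fingers":0},{"rot":[0,0,0],"offset":[0,0,0],"fingers":0},{"rot":[0,0,0],"offset":[0,0,0],"fingers":0},{"rot":[0,0,0],"offset":[0,0,0],"fingers":0},{"rot":[0,0,0],"offset":[0,0,0],"fingers":0}]' --squeeze 20

```text
clock: 6.83
position: [0.498, -0.2273, 0.0445]
tcp_rot: [3.141, 0.001, 1.65]
force: [0.1, 0.4, 3.4]
width: 0.0178
```

```bash
python3 look.py k6
```

```text
t 6.83 [ 0.498  -0.2273  0.0445] [3.141e+00 1.000e-03 1.650e+00] [0.1 0.4 3.4] 0.0178
scale 3.3333333333333335
```

View pics/k6.png

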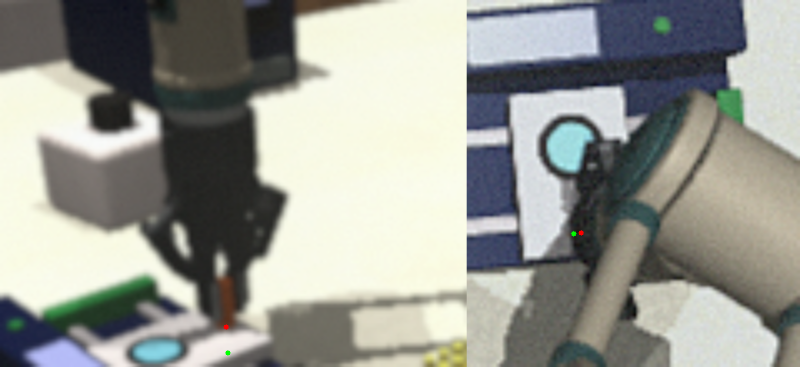

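Gripped: the width of 17.8 mm matches the 18 mm knob. Now I slide it.

Request:
carry_out --commands '[{"rot":[0,0,0],"offset":[-4,0,0],"fingers":0},{"rot":[0,0,0],"offset":[-10,0,0],"fingers":0},{"rot":[0,0,0],"offset":[-17,0,0],"fingers":0},{"rot":[0,0,0],"offset":[-24,0,0],"fingers":0},{"rot":[0,0,0],"offset":[-31,0,0],"fingers":0},{"rot":[0,0,0],"offset":[-38,0,0],"fingers":0},{"rot":[0,0,0],"offset":[-45,0,0],"fingers":0},{"rot":[0,0,0],"offset":[-51,0,0],"fingers":0},{"rot":[0,0,0],"offset":[-56,0,0],"fingers":0},{"rot":[0,0,0],"offset":[-60,0,0],"fingers":0}]'

```text
clock: 7.77
position: [0.5033, -0.2875, 0.0445]
tcp_rot: [3.14, 0.0, 1.649]
force: [1.8, 3.0, 6.1]
width: 0.0173
```

Request:
carry_out --commands '[{"rot":[0,0,0],"offset":[-1,0,0],"fingers":0},{"rot":[0,0,0],"offset":[-2,0,0],"fingers":0},{"rot":[0,0,0],"offset":[-3,0,0],"fingers":0},{"rot":[0,0,0],"offset":[-4,0,0],"fingers":0},{"rot":[0,0,0],"offset":[-5,0,0],"fingers":0},{"rot":[0,0,0],"offset":[-6,0,0],"fingers":0},{"rot":[0,0,0],"offset":[-6,0,0],"fingers":0}]'

```text
clock: 8.35
position: [0.5039, -0.2932, 0.0445]
tcp_rot: [3.14, 0.001, 1.649]
force: [2.9, 1.8, 5.5]
width: 0.0174
```

```bash
python3 look.py k7; python3 - <<'E'
from h import *
T=pickle.load(open("k7_top.pkl","rb"));S=pickle.load(open("k7_scene.pkl","rb"))
for n,c in(("T",T),("S",S)):print([ (b,onz(c,b[0],.046)) for b in blobs(c,78,100,40,90)])
E
```

```text
t 8.35 [ 0.5039 -0.2932  0.0445] [3.140e+00 1.000e-03 1.649e+00] [2.9 1.8 5.5] 0.0174
scale 3.3333333333333335
[((array([376.07, 161.22]), [369, 154, 15, 15, 166]), array([ 0.57143653, -0.28552743,  0.046     ]))]
[((array([184.16, 156.53]), [178, 154, 14, 6, 70]), array([ 0.57110057, -0.28825296,  0.046     ]))]
```

View pics/k7.png

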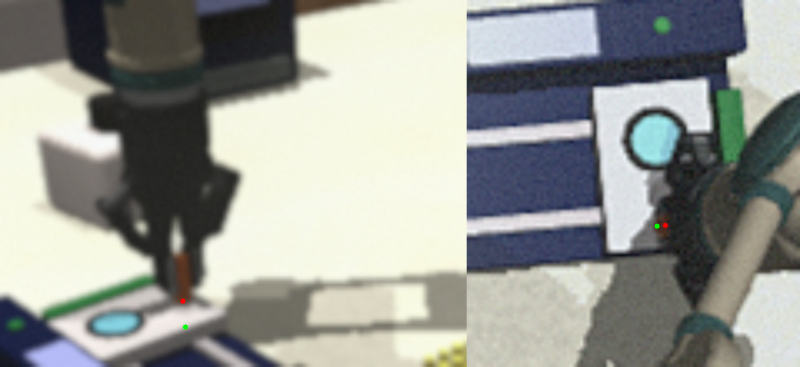

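The carriage follows, with about 4 mm still visible to the stop. I'll creep on.

Request:
carry_out --commands '[{"rot":[0,0,0],"offset":[-1,0,0],"fingers":0},{"rot":[0,0,0],"offset":[-2,0,0],"fingers":0},{"rot":[0,0,0],"offset":[-3,0,0],"fingers":0},{"rot":[0,0,0],"offset":[-3,0,0],"fingers":0}]'

```text
clock: 8.78
position: [0.5041, -0.2962, 0.0445]
tcp_rot: [3.14, 0.001, 1.649]
force: [2.3, 2.3, 4.8]
width: 0.0174
```

Request:
carry_out --commands '[{"rot":[0,0,0],"offset":[-1,0,0],"fingers":0},{"rot":[0,0,0],"offset":[-2,0,0],"fingers":0},{"rot":[0,0,0],"offset":[-2,0,0],"fingers":0}]'

```text
clock: 9.03
position: [0.5043, -0.2982, 0.0445]
tcp_rot: [3.14, 0.001, 1.649]
force: [2.4, 0.8, 5.3]
width: 0.0172
```

Request:
carry_out --commands '[{"rot":[0,0,0],"offset":[-1,0,0],"fingers":0},{"rot":[0,0,0],"offset":[-2,0,0],"fingers":0},{"rot":[0,0,0],"offset":[-2,0,0],"fingers":0}]'

```text
clock: 9.28
position: [0.5043, -0.2988, 0.0445]
tcp_rot: [3.14, -0.002, 1.649]
force: [3.6, 4.3, 6.2]
width: 0.017
```

Request:
carry_out --commands '[{"rot":[0,0,0],"offset":[-1,0,0],"fingers":0},{"rot":[0,0,0],"offset":[-2,0,0],"fingers":0},{"rot":[0,0,0],"offset":[-2,0,0],"fingers":0},{"rot":[0,0,0],"offset":[-2,0,0],"fingers":0}]'

```text
clock: 9.62
position: [0.5043, -0.2988, 0.0445]
tcp_rot: [3.14, -0.005, 1.648]
force: [4.2, 8.8, 8.2]
width: 0.0174
```

```bash
python3 look.py k8
```

```text
t 9.62 [ 0.5043 -0.2988  0.0445] [ 3.14  -0.005  1.648] [4.2 8.8 8.2] 0.0174
scale 3.3333333333333335
```

View pics/k8.png

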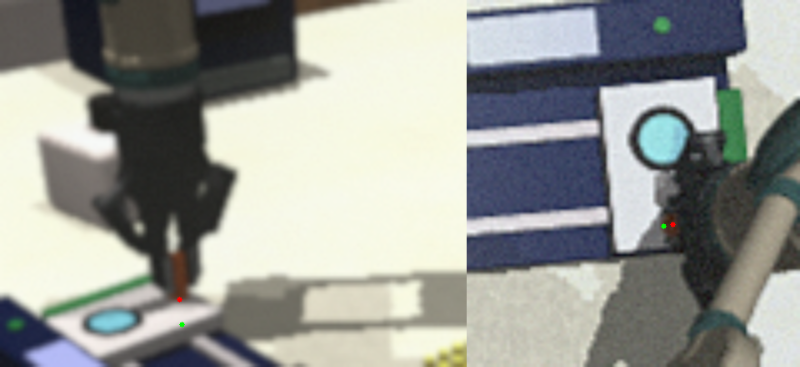

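The carriage is against the stop: no further motion, and force has risen to 9 N. Now open and rise.

Request:
carry_out --commands '[{"rot":[0,0,0],"offset":[0,0,0],"fingers":0.7},{"rot":[0,0,0],"offset":[0,0,0],"fingers":0.7},{"rot":[0,0,0],"offset":[0,0,0],"fingers":0.7},{"rot":[0,0,0],"offset":[0,0,-10],"fingers":0.7},{"rot":[0,0,0],"offset":[0,0,-30],"fingers":0.7},{"rot":[0,0,0],"offset":[0,0,-60],"fingers":0.7},{"rot":[0,0,0],"offset":[0,0,-95],"fingers":1},{"rot":[0,0,0],"offset":[0,0,-130],"fingers":1},{"rot":[0,0,0],"offset":[0,0,-150],"fingers":1},{"rot":[0,0,0],"offset":[0,0,-150],"fingers":1}]'

```text
clock: 10.55
position: [0.5059, -0.3043, 0.2003]
tcp_rot: [3.134, 0.008, 1.649]
force: [-0.1, -0.5, -0.8]
width: 0.0854
```

```bash
python3 go.py .615 .3148 .2 3.394
```

```text
t 10.55 pos [ 0.5059 -0.3043  0.2003] rpy [3.1337 0.0078 1.6493] F [-0.1 -0.5 -0.8] w 0.0854 j [-0.66  0.3   1.52 -0.    1.31 -0.74]
offset mm [608.6 157.4  -3.2] rot deg [-6.000e-02  7.300e-01 -9.996e+01]
```

Request:
carry_out --commands '[{"rot":[0,0,-3],"offset":[15,4,0],"fingers":1},{"rot":[0,0,-8],"offset":[45,12,0],"fingers":1},{"rot":[0,0,-13],"offset":[80,21,0],"fingers":1},{"rot":[0,0,-19],"offset":[115,30,0],"fingers":1},{"rot":[0,0,-25],"offset":[150,39,0],"fingers":1},{"rot":[0,0,-31],"offset":[185,48,0],"fingers":1},{"rot":[0,0,-37],"offset":[220,57,0],"fingers":1},{"rot":[0,0,-43],"offset":[255,66,0],"fingers":1},{"rot":[0,0,-49],"offset":[290,75,0],"fingers":1},{"rot":[0,0,-55],"offset":[325,84,0],"fingers":1}]'

```text
clock: 11.38
position: [0.561, 0.0301, 0.1934]
tcp_rot: [-3.14, -0.001, 2.614]
force: [0.3, -1.1, -0.6]
width: 0.0858
```

```bash
python3 go.py .615 .3148 .2 3.394
```

```text
t 11.38 pos [0.561  0.0301 0.1934] rpy [-3.1405e+00 -1.3000e-03  2.6144e+00] F [ 0.3 -1.1 -0.6] w 0.0858 j [-0.07  0.27  1.58 -0.    1.29 -1.11]
offset mm [ 96.6 273.2  -6.8] rot deg [-3.000e-02 -9.000e-02 -4.467e+01]
```

Request:
carry_out --commands '[{"rot":[0,0,-5],"offset":[10,30,0],"fingers":1},{"rot":[0,0,-10],"offset":[21,60,0],"fingers":1},{"rot":[0,0,-16],"offset":[32,90,0],"fingers":1},{"rot":[0,0,-22],"offset":[42,120,0],"fingers":1},{"rot":[0,0,-28],"offset":[53,150,0],"fingers":1},{"rot":[0,0,-34],"offset":[64,180,0],"fingers":1},{"rot":[0,0,-39],"offset":[74,210,0],"fingers":1},{"rot":[0,0,-43],"offset":[85,240,0],"fingers":1},{"rot":[0,0,-44.7],"offset":[93,262,0],"fingers":1},{"rot":[0,0,-44.7],"offset":[96,271,0],"fingers":1}]'

```text
clock: 12.22
position: [0.6162, 0.314, 0.1927]
tcp_rot: [3.141, -0.001, -2.89]
force: [0.6, 0.1, 0.5]
width: 0.0856
```

Request:
carry_out --commands '[{"rot":[0,0,0],"offset":[0,0,0],"fingers":1},{"rot":[0,0,0],"offset":[0,0,0],"fingers":1},{"rot":[0,0,0],"offset":[0,0,0],"fingers":1}]'

```text
clock: 12.47
position: [0.6161, 0.3092, 0.1938]
tcp_rot: [-3.14, -0.001, -2.895]
force: [0.1, 0.8, 0.0]
width: 0.0856
```

```bash
python3 go.py .615 .3148 .13 3.394; python3 look.py p1 "((270,120,400,340),(60,80,200,220))"
```

```text
t 12.47 pos [0.6161 0.3092 0.1938] rpy [-3.1403e+00 -1.4000e-03 -2.8949e+00] F [0.1 0.8 0. ] w 0.0856 j [ 0.36  0.46  1.28 -0.    1.4  -1.45]
offset mm [-0.4  5.8 63.8] rot deg [-0.07 -0.08 -0.33]
t 12.47 [0.6161 0.3092 0.1938] [-3.140e+00 -1.000e-03 -2.895e+00] [0.1 0.8 0. ] 0.0856
scale 2.727272727272727
```

View pics/p1.png

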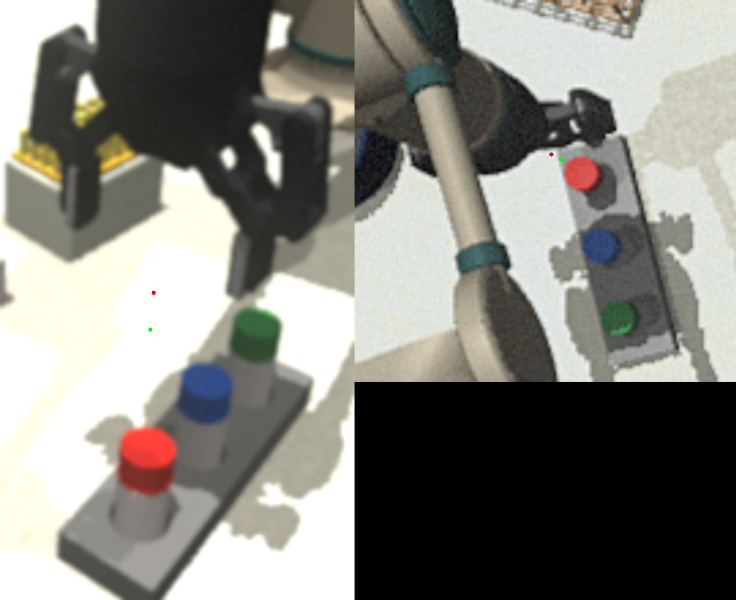

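```bash
python3 - <<'E'
from h import *
S=pickle.load(open("p1_scene.pkl","rb"));T=pickle.load(open("p1_top.pkl","rb"))
k=2.72727
p=np.array([.6161,.3092,.1938]);j=np.array([.2445,-.9696,0])
for d in(0,.043,.057,.067):
  for dz in(-.012,.024,.06,.1): print(d,dz,"S",((proj(S,p+j*d+[0,0,dz])-[270,120]+.5)*k).round(),"T",((proj(T,p+j*d+[0,0,dz])-[60,80]+.5)*k+[355,0]).round())
b=(100,100,190,170);x=np.clip(T["color"].astype(float)*2.5,0,255).astype(np.uint8)[b[1]:b[3],b[0]:b[2]];cv2.imwrite("pics/p1t.png",cv2.resize(x,None,fx=8,fy=8))
b=(270,120,400,250);x=np.clip(S["color"].astype(float)*2.5,0,255).astype(np.uint8)[b[1]:b[3],b[0]:b[2]];cv2.imwrite("pics/p1s.png",cv2.resize(x,None,fx=4.5,fy=4.5))
E
```

```text
0 -0.012 S [152. 311.] T [556. 157.]
0 0.024 S [158. 255.] T [543. 150.]
0 0.06 S [164. 195.] T [528. 143.]
0 0.1 S [172. 122.] T [510. 134.]
0.043 -0.012 S [ 84. 279.] T [605. 144.]
0.043 0.024 S [ 87. 225.] T [594. 137.]
0.043 0.06 S [ 90. 166.] T [581. 129.]
0.043 0.1 S [94. 96.] T [565. 120.]
0.057 -0.012 S [ 64. 269.] T [621. 140.]
0.057 0.024 S [ 66. 216.] T [610. 133.]
0.057 0.06 S [ 68. 158.] T [598. 125.]
0.057 0.1 S [71. 88.] T [583. 115.]
0.067 -0.012 S [ 49. 262.] T [633. 137.]
0.067 0.024 S [ 51. 209.] T [622. 130.]
0.067 0.06 S [ 52. 152.] T [610. 122.]
0.067 0.1 S [54. 83.] T [596. 112.]
```

View pics/p1t.png

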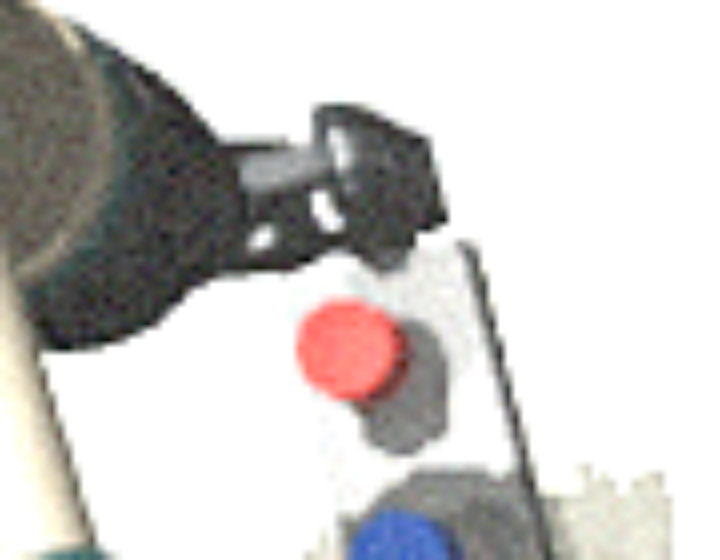

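View pics/p1s.png

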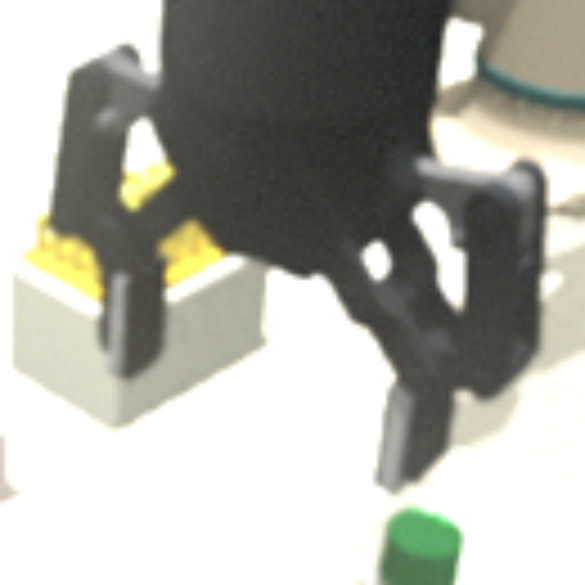

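Laterally the fingers match the prediction; only z is shifted, by about +36–38 mm. The red cap sits at (145,450) in the scene crop. Now I centre on the red pot and descend.

Request:
carry_out --commands '[{"rot":[0,0,0],"offset":[0,3,5],"fingers":1},{"rot":[0,0,0],"offset":[0,6,15],"fingers":1},{"rot":[0,0,0],"offset":[0,6,30],"fingers":1},{"rot":[0,0,0],"offset":[0,6,45],"fingers":1},{"rot":[0,0,0],"offset":[0,6,60],"fingers":1},{"rot":[0,0,0],"offset":[0,6,70],"fingers":1},{"rot":[0,0,0],"offset":[0,6,75],"fingers":1},{"rot":[0,0,0],"offset":[0,6,75],"fingers":1},{"rot":[0,0,0],"offset":[0,6,75],"fingers":1}]'

```text
clock: 13.32
position: [0.6151, 0.3168, 0.1191]
tcp_rot: [3.141, 0.0, -2.894]
force: [0.3, -1.2, -0.7]
width: 0.0853
```

```bash
python3 go.py .615 .3148 .026 3.394; python3 look.py p2 "((270,160,400,340),(100,80,200,220))"
```

```text
t 13.32 pos [0.6151 0.3168 0.1191] rpy [ 3.1415e+00  1.0000e-04 -2.8935e+00] F [ 0.3 -1.2 -0.7] w 0.0853 j [ 0.38  0.51  1.38  0.    1.25 -1.44]
offset mm [ 0.6 -1.9 93.1] rot deg [ 0.01  0.01 -0.25]
t 13.32 [0.6151 0.3168 0.1191] [ 3.141  0.    -2.894] [ 0.3 -1.2 -0.7] 0.0853
scale 3.3333333333333335
```

View pics/p2.png

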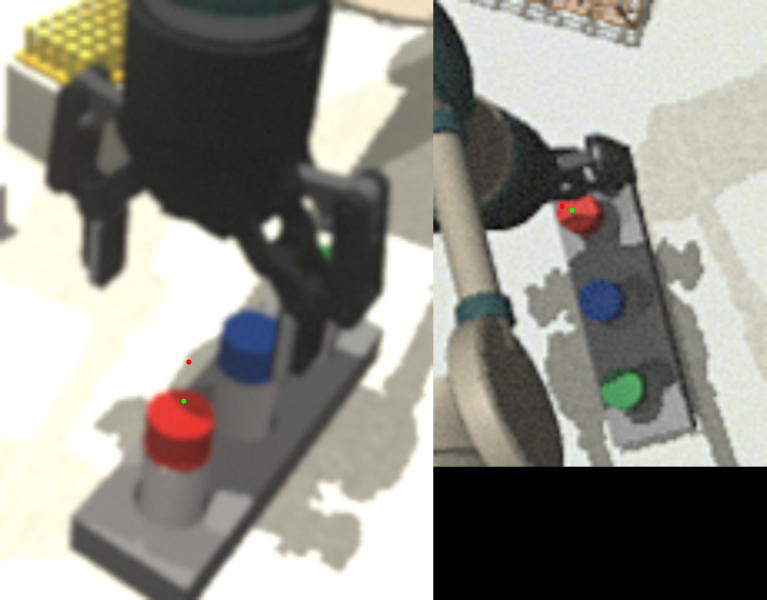

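Request:
carry_out --commands '[{"rot":[0,0,0],"offset":[0,-1,10],"fingers":1},{"rot":[0,0,0],"offset":[0,-1,25],"fingers":1},{"rot":[0,0,0],"offset":[0,-1,40],"fingers":1},{"rot":[0,0,0],"offset":[0,-1,55],"fingers":1},{"rot":[0,0,0],"offset":[0,-1,68],"fingers":1},{"rot":[0,0,0],"offset":[0,-1,80],"fingers":1},{"rot":[0,0,0],"offset":[0,-1,88],"fingers":1},{"rot":[0,0,0],"offset":[0,-1,92],"fingers":1},{"rot":[0,0,0],"offset":[0,-1,92],"fingers":1},{"rot":[0,0,0],"offset":[0,-1,92],"fingers":1}]'

```text
clock: 14.25
position: [0.6156, 0.316, 0.0274]
tcp_rot: [3.141, 0.001, -2.893]
force: [0.3, 0.0, 0.3]
width: 0.0857
```

```bash
python3 go.py .615 .3148 .026 3.394; python3 look.py p3 "((270,160,400,340),(100,80,200,220))"
```

```text
t 14.25 pos [0.6156 0.316  0.0274] rpy [ 3.1414e+00  7.0000e-04 -2.8934e+00] F [0.3 0.  0.3] w 0.0857 j [ 0.37  0.59  1.49  0.    1.06 -1.45]
offset mm [ 0.9 -1.   1.4] rot deg [ 0.01  0.04 -0.24]
t 14.25 [0.6156 0.316  0.0274] [ 3.141e+00  1.000e-03 -2.893e+00] [0.3 0.  0.3] 0.0857
scale 3.3333333333333335
```

View pics/p3.png

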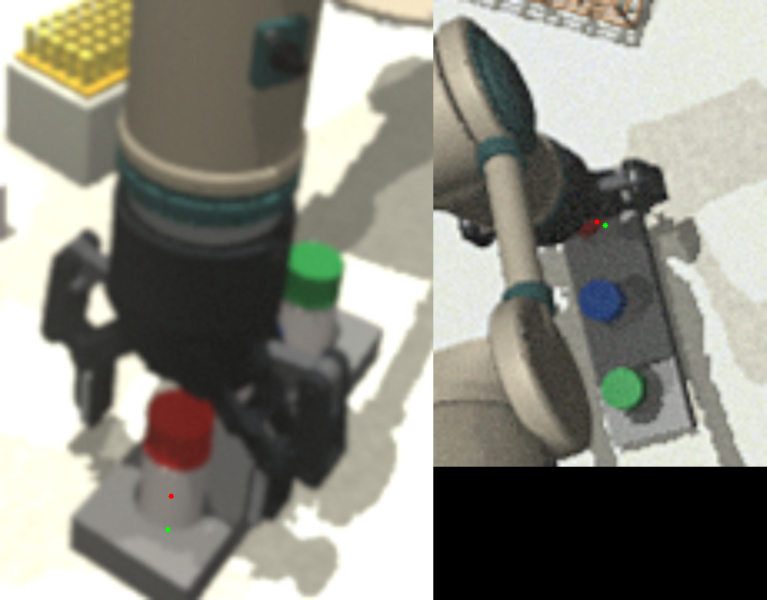

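Request:
carry_out --commands '[{"rot":[0,0,0],"offset":[0,0,0],"fingers":0},{"rot":[0,0,0],"offset":[0,0,0],"fingers":0},{"rot":[0,0,0],"offset":[0,0,0],"fingers":0},{"rot":[0,0,0],"offset":[0,0,0],"fingers":0},{"rot":[0,0,0],"offset":[0,0,0],"fingers":0},{"rot":[0,0,0],"offset":[0,0,0],"fingers":0},{"rot":[0,0,0],"offset":[0,0,0],"fingers":0},{"rot":[0,0,0],"offset":[0,0,0],"fingers":0},{"rot":[0,0,0],"offset":[0,0,0],"fingers":0}]' --squeeze 45

```text
clock: 15.1
position: [0.6156, 0.3159, 0.0276]
tcp_rot: [3.141, 0.001, -2.893]
force: [0.4, 0.3, 3.5]
width: 0.0311
```

Request:
carry_out --commands '[{"rot":[0,0,0],"offset":[0,0,-2],"fingers":0},{"rot":[0,0,0],"offset":[0,0,-6],"fingers":0},{"rot":[0,0,0],"offset":[0,0,-14],"fingers":0},{"rot":[0,0,0],"offset":[0,0,-26],"fingers":0},{"rot":[0,0,0],"offset":[0,0,-42],"fingers":0},{"rot":[0,0,0],"offset":[0,0,-60],"fingers":0},{"rot":[0,0,0],"offset":[0,0,-80],"fingers":0},{"rot":[0,0,0],"offset":[0,0,-100],"fingers":0},{"rot":[0,0,0],"offset":[0,0,-120],"fingers":0},{"rot":[0,0,0],"offset":[0,0,-136],"fingers":0}]'

```text
clock: 15.93
position: [0.6158, 0.3161, 0.1663]
tcp_rot: [3.141, 0.003, -2.893]
force: [0.3, -0.3, -1.5]
width: 0.0313
```

Request:
carry_out --commands '[{"rot":[0,0,0],"offset":[0,0,-6],"fingers":0},{"rot":[0,0,0],"offset":[0,0,-9],"fingers":0},{"rot":[0,0,0],"offset":[0,0,-9],"fingers":0}]'

```text
clock: 16.18
position: [0.6153, 0.3159, 0.1729]
tcp_rot: [3.141, 0.001, -2.893]
force: [0.5, -0.3, -0.6]
width: 0.0309
```

```bash
python3 go.py .5717 -.2927 .17 2.6; python3 look.py p4 "((270,80,400,340),(80,80,200,220))"
```

```text
t 16.18 pos [0.6153 0.3159 0.1729] rpy [ 3.1414e+00  1.2000e-03 -2.8934e+00] F [ 0.5 -0.3 -0.6] w 0.0309 j [ 0.37  0.48  1.31  0.    1.36 -1.45]
offset mm [ 191.8 -579.2    2.6] rot deg [4.000e-02 6.000e-02 4.525e+01]
t 16.18 [0.6153 0.3159 0.1729] [ 3.141e+00  1.000e-03 -2.893e+00] [ 0.5 -0.3 -0.6] 0.0309
scale 2.3076923076923075
```

View pics/p4.png

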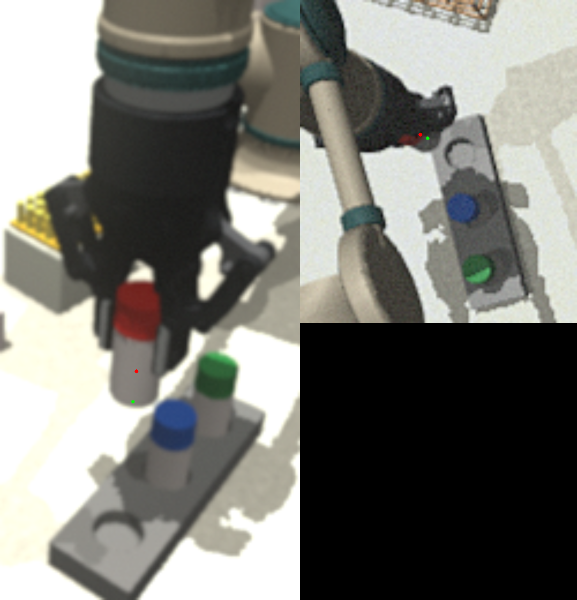

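The pot is held upright with its underside near 155 mm. The window should be visible unobstructed now, so I measure it.

```bash
python3 - <<'E'
from h import *
T=pickle.load(open("p4_top.pkl","rb"));S=pickle.load(open("p4_scene.pkl","rb"))
b=blobs(T,78,100,40,90,box=(300,110,420,210))[0][0]; a=blobs(S,78,100,40,90,box=(130,130,280,250))
print(b,a,onz(T,b,.046),onz(S,a[0][0],.046),tri(T,b,S,a[0][0]))
k=blobs(T,5,16,130,60,box=(340,110,420,210));print("knob",[onz(T,q[0],.087) for q in k])
x=np.clip(T["color"][110:210,300:420].astype(float)*1.6,0,255).astype(np.uint8);cv2.imwrite("pics/w.png",cv2.resize(x,None,fx=5,fy=5))
E
```

```text
[378.66 161.23] [(array([183.24, 155.95]), [177, 153, 14, 7, 80])] [ 0.57139499 -0.29223572  0.046     ] [ 0.57162273 -0.29318484  0.046     ] [ 0.5716095  -0.29227281  0.04632966]
knob [array([ 0.50372463, -0.29674509,  0.087     ])]
```

View pics/w.png

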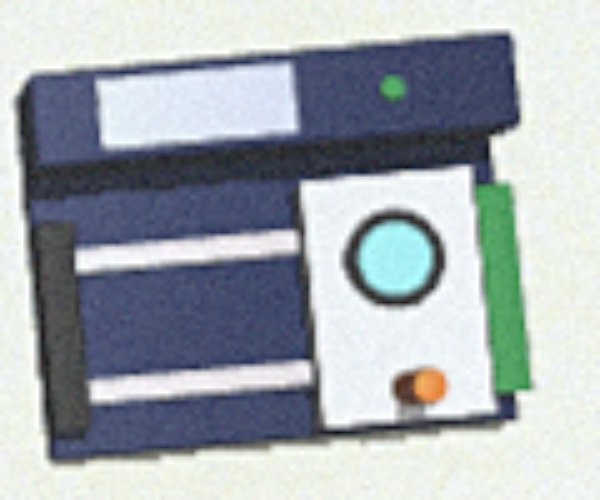

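The carriage is flush with the green stop, at right of the crop, and the window is at (0.5715, −0.2925). Now I carry the pot over.

Request:
carry_out --commands '[{"rot":[0,0,1],"offset":[3,-9,0],"fingers":0},{"rot":[0,0,3],"offset":[9,-27,0],"fingers":0},{"rot":[0,0,5],"offset":[18,-53,0],"fingers":0},{"rot":[0,0,7],"offset":[27,-81,0],"fingers":0},{"rot":[0,0,9],"offset":[36,-109,0],"fingers":0},{"rot":[0,0,11],"offset":[45,-137,0],"fingers":0},{"rot":[0,0,14],"offset":[55,-165,0],"fingers":0},{"rot":[0,0,17],"offset":[64,-193,0],"fingers":0},{"rot":[0,0,20],"offset":[73,-221,0],"fingers":0},{"rot":[0,0,22],"offset":[82,-249,0],"fingers":0}]'

```text
clock: 17.12
position: [0.5956, 0.0523, 0.171]
tcp_rot: [-3.141, -0.002, 3.003]
force: [0.0, 0.4, -0.1]
width: 0.0312
```

```bash
python3 go.py .5717 -.2923 .17 2.6
```

```text
t 17.12 pos [0.5956 0.0523 0.171 ] rpy [-3.1410e+00 -2.2000e-03  3.0025e+00] F [ 0.   0.4 -0.1] w 0.0312 j [-0.03  0.34  1.53 -0.    1.27 -1.46]
offset mm [ -24.1 -344.6    1.2] rot deg [-0.06 -0.12 23.06]
```

Request:
carry_out --commands '[{"rot":[0,0,2],"offset":[-2,-28,0],"fingers":0},{"rot":[0,0,4],"offset":[-4,-58,0],"fingers":0},{"rot":[0,0,7],"offset":[-6,-90,0],"fingers":0},{"rot":[0,0,10],"offset":[-8,-122,0],"fingers":0},{"rot":[0,0,13],"offset":[-11,-154,0],"fingers":0},{"rot":[0,0,15],"offset":[-13,-186,0],"fingers":0},{"rot":[0,0,17],"offset":[-15,-218,0],"fingers":0},{"rot":[0,0,19],"offset":[-17,-250,0],"fingers":0},{"rot":[0,0,21],"offset":[-20,-280,0],"fingers":0},{"rot":[0,0,22],"offset":[-22,-304,0],"fingers":0}]'

```text
clock: 17.95
position: [0.5761, -0.2526, 0.1709]
tcp_rot: [-3.141, -0.002, 2.618]
force: [0.7, -0.0, -0.2]
width: 0.0311
```

Request:
carry_out --commands '[{"rot":[0,0,1],"offset":[0,-15,0],"fingers":0},{"rot":[0,0,1],"offset":[0,-25,0],"fingers":0},{"rot":[0,0,1],"offset":[0,-32,0],"fingers":0},{"rot":[0,0,1],"offset":[0,-36,0],"fingers":0},{"rot":[0,0,1],"offset":[0,-36,0],"fingers":0},{"rot":[0,0,1],"offset":[0,-36,0],"fingers":0},{"rot":[0,0,1],"offset":[0,-36,0],"fingers":0}]'

```text
clock: 18.53
position: [0.5599, -0.28, 0.1723]
tcp_rot: [3.141, 0.0, 2.606]
force: [-0.3, 0.0, -0.8]
width: 0.0309
```

```bash
python3 go.py .5717 -.2923 .0786 2.6; python3 look.py q1 "((130,40,290,220),(320,110,440,230))"
```

```text
t 18.53 pos [ 0.5599 -0.28    0.1723] rpy [3.1410e+00 2.0000e-04 2.6056e+00] F [-0.3  0.  -0.8] w 0.0309 j [-0.58  0.38  1.47  0.    1.29 -1.61]
offset mm [-16.4  -4.6  93.7] rot deg [0.03 0.01 0.32]
t 18.53 [ 0.5599 -0.28    0.1723] [3.141 0.    2.606] [-0.3  0.  -0.8] 0.0309
scale 2.857142857142857
```

View pics/q1.png

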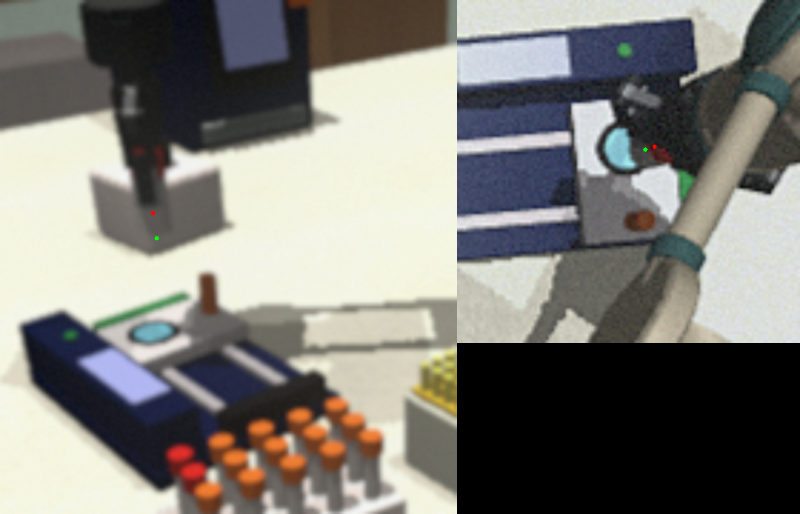

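Request:
carry_out --commands '[{"rot":[0,0,0],"offset":[-4,-1,3],"fingers":0},{"rot":[0,0,0],"offset":[-9,-2,10],"fingers":0},{"rot":[0,0,0],"offset":[-14,-4,19],"fingers":0},{"rot":[0,0,0],"offset":[-16,-4.5,29],"fingers":0},{"rot":[0,0,0],"offset":[-16,-4.5,39],"fingers":0},{"rot":[0,0,0],"offset":[-16,-4.5,48],"fingers":0},{"rot":[0,0,0],"offset":[-16,-4.5,56],"fingers":0},{"rot":[0,0,0],"offset":[-16,-4.5,60],"fingers":0},{"rot":[0,0,0],"offset":[-16,-4.5,60],"fingers":0},{"rot":[0,0,0],"offset":[-16,-4.5,60],"fingers":0}]'

```text
clock: 19.47
position: [0.571, -0.2931, 0.1119]
tcp_rot: [3.141, -0.0, 2.604]
force: [-0.8, -0.5, -1.2]
width: 0.0313
```

```bash
python3 go.py .5717 -.2923 .0786 2.6; python3 look.py q2 "((140,80,240,200),(330,120,420,220))"; python3 - <<'E'
from h import *
S=pickle.load(open("q2_scene.pkl","rb"))
x=np.clip(S["color"][90:190,140:250].astype(float)*2,0,255).astype(np.uint8);cv2.imwrite("pics/q2s.png",cv2.resize(x,None,fx=6,fy=6))
E
```

```text
t 19.47 pos [ 0.571  -0.2931  0.1119] rpy [ 3.1415e+00 -4.0000e-04  2.6044e+00] F [-0.8 -0.5 -1.2] w 0.0313 j [-0.58  0.45  1.52  0.    1.18 -1.62]
offset mm [-0.2  1.  33.3] rot deg [ 0.01 -0.02  0.25]
t 19.47 [ 0.571  -0.2931  0.1119] [ 3.141 -0.     2.604] [-0.8 -0.5 -1.2] 0.0313
scale 4
```

View pics/q2.png

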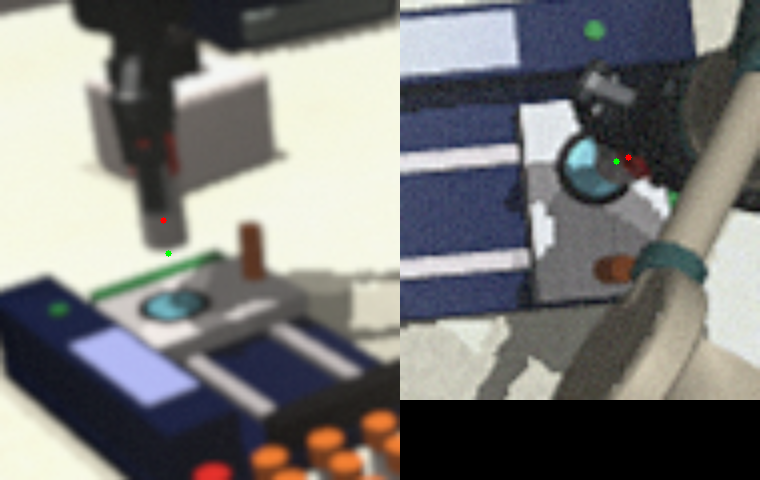

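View pics/q2s.png

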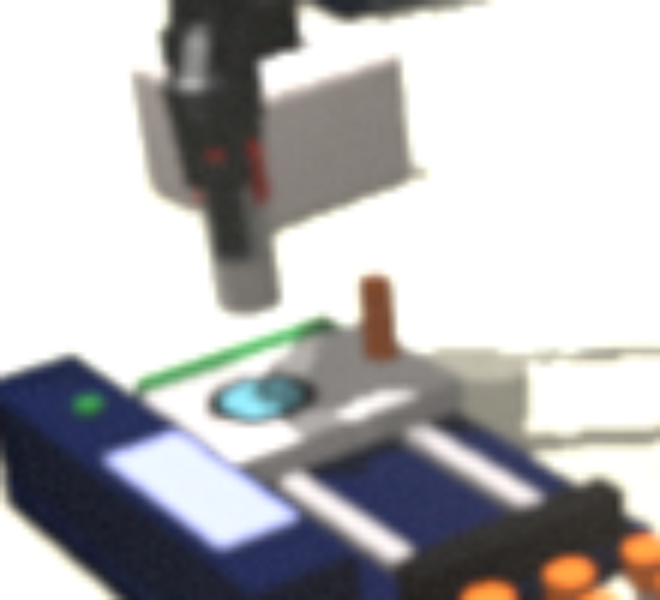

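```bash
cat > ov.py <<'E'
import sys
from h import *
n,b,k=sys.argv[1],eval(sys.argv[2]),6
cx,cy,z=map(float,sys.argv[3:6])
S=pickle.load(open(n+"_scene.pkl","rb"));x=np.clip(S["color"][b[1]:b[3],b[0]:b[2]].astype(float)*2,0,255).astype(np.uint8);x=cv2.resize(x,None,fx=k,fy=k)
a=np.linspace(0,2*np.pi,60)
for (X,Y,Z,r,col) in((cx,cy,z,.016,(0,0,255)),(cx,cy,z+.052,.016,(0,200,0)),(cx,cy,z+.075,.016,(255,0,255)),(.5715,-.2925,.046,.019,(255,0,0))):
    q=np.array([(proj(S,[X+r*np.cos(t),Y+r*np.sin(t),Z])-b[:2]+.5)*k for t in a]).astype(np.int32)
    cv2.polylines(x,[q],True,col,1)
cv2.imwrite(f"pics/{n}_ov.png",x)
E
python3 ov.py q2 "(140,90,250,190)" .571 -.2931 .0943
```

```text
(no output)
```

View pics/q2_ov.png

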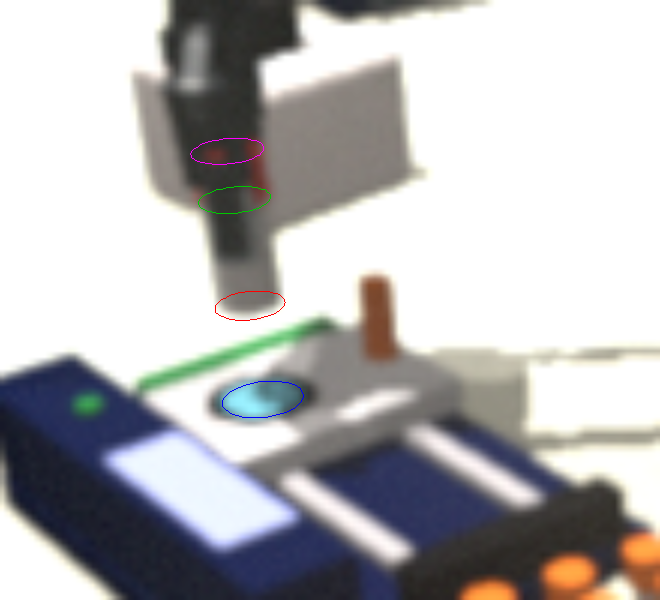

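The pot and window outlines agree with the prediction within about 1 px, and the pot is upright. Final lowering.

Request:
carry_out --commands '[{"rot":[0,0,0],"offset":[0,0,3],"fingers":0},{"rot":[0,0,0],"offset":[0,0,8],"fingers":0},{"rot":[0,0,0],"offset":[0,0.5,14],"fingers":0},{"rot":[0,0,0],"offset":[0,0.5,20],"fingers":0},{"rot":[0,0,0],"offset":[0,0.5,26],"fingers":0},{"rot":[0,0,0],"offset":[0,0.5,30],"fingers":0},{"rot":[0,0,0],"offset":[0,0.5,33],"fingers":0},{"rot":[0,0,0],"offset":[0,0.5,33],"fingers":0},{"rot":[0,0,0],"offset":[0,0.5,33],"fingers":0},{"rot":[0,0,0],"offset":[0,0.5,33],"fingers":0}]'

```text
clock: 20.4
position: [0.5716, -0.2929, 0.0793]
tcp_rot: [3.142, 0.001, 2.604]
force: [-0.2, -0.1, -1.0]
width: 0.031
```

```bash
python3 go.py .5717 -.2923 .0786 2.6; python3 look.py q3 "((140,80,240,200),(330,120,420,220))"; python3 ov.py q3 "(140,90,250,190)" .5715 -.2925 .061
```

```text
t 20.4 pos [ 0.5716 -0.2929  0.0793] rpy [3.1415e+00 5.0000e-04 2.6044e+00] F [-0.2 -0.1 -1. ] w 0.031 j [-0.58  0.48  1.56  0.    1.11 -1.62]
offset mm [0.2 0.5 0.7] rot deg [0.   0.03 0.25]
t 20.4 [ 0.5716 -0.2929  0.0793] [3.142e+00 1.000e-03 2.604e+00] [-0.2 -0.1 -1. ] 0.031
scale 4
```

View pics/q3_ov.png

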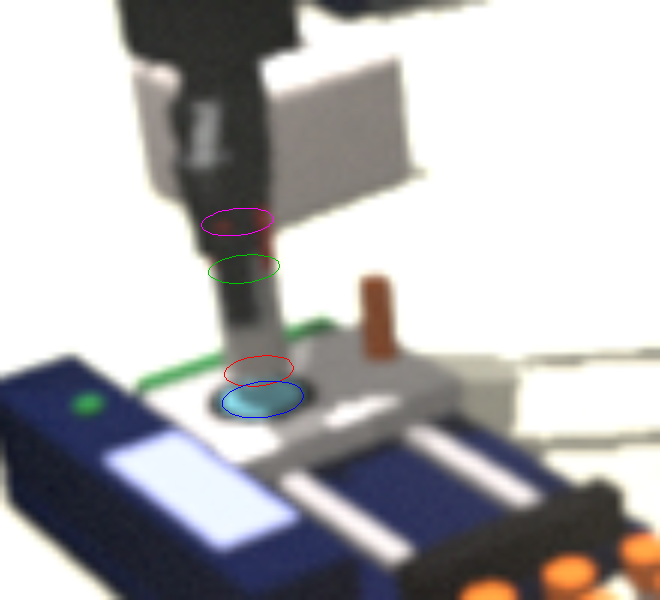

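View pics/q3.png

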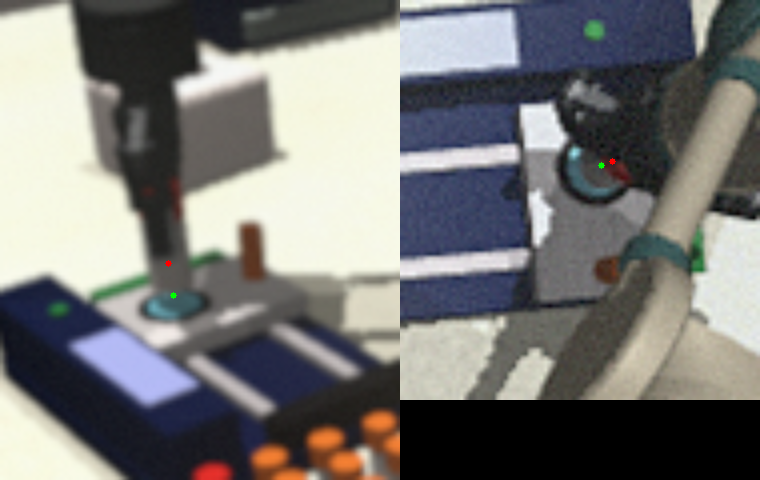

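```bash
python3 - <<'E'
from h import *
S=pickle.load(open("q3_scene.pkl","rb"));T=pickle.load(open("q3_top.pkl","rb"))
x=np.clip((S["color"][130:170,168:202].astype(float)-20)*2.2,0,255).astype(np.uint8);cv2.imwrite("pics/q3z.png",cv2.resize(x,None,fx=16,fy=14))
b=(345,135,400,185);k=12
y=np.clip(T["color"][b[1]:b[3],b[0]:b[2]].astype(float)*2.5,0,255).astype(np.uint8);y=cv2.resize(y,None,fx=k,fy=k)
a=np.linspace(0,6.28,60)
for z,r,c in((.061,.016,(0,0,255)),(.136,.016,(255,0,255)),(.046,.019,(255,0,0))):
    q=np.array([(proj(T,[.5715+r*np.cos(t),-.2925+r*np.sin(t),z])-b[:2]+.5)*k for t in a]).astype(np.int32);cv2.polylines(y,[q],True,c,1)
cv2.imwrite("pics/q3t.png",y)
g=cv2.cvtColor(S["color"],cv2.COLOR_BGR2GRAY)
for u in (180,183,186): print(u,g[140:166,u].tolist())
for v in (145,147,149): print(v,g[v,170:196].tolist())
print(proj(S,[.5715,-.2925,.061]))
E
```

```text
180 [24, 23, 24, 28, 41, 53, 57, 58, 59, 58, 60, 59, 65, 67, 63, 60, 66, 87, 89, 73, 92, 134, 154, 158, 158, 152]
183 [45, 41, 41, 44, 49, 54, 58, 59, 58, 58, 58, 58, 58, 58, 56, 56, 54, 61, 77, 74, 91, 130, 153, 157, 152, 121]
186 [84, 77, 72, 66, 59, 56, 55, 54, 53, 55, 55, 54, 50, 54, 57, 55, 55, 52, 42, 42, 67, 85, 98, 112, 100, 74]
145 [165, 164, 164, 165, 163, 153, 118, 77, 56, 51, 53, 53, 54, 54, 55, 55, 56, 60, 63, 57, 51, 50, 49, 51, 55, 58]
147 [165, 164, 165, 162, 161, 154, 126, 88, 65, 60, 58, 58, 58, 59, 57, 56, 54, 56, 66, 76, 82, 79, 71, 67, 66, 67]
149 [148, 138, 127, 111, 97, 84, 73, 70, 69, 64, 58, 58, 57, 58, 57, 56, 55, 57, 73, 85, 86, 77, 69, 66, 67, 68]
[182.69096276 151.29461511]
```

View pics/q3z.png

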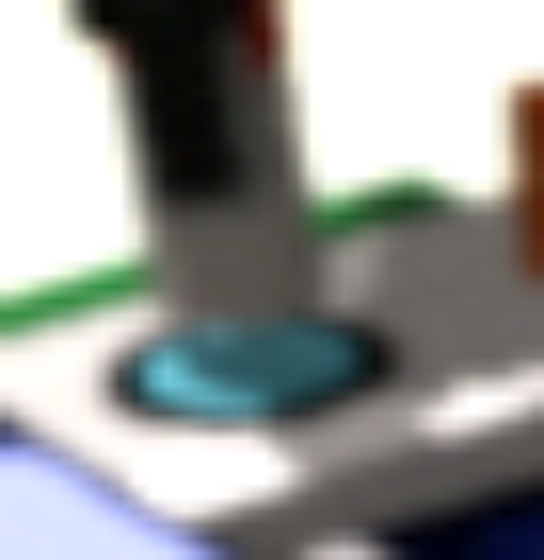

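View pics/q3t.png

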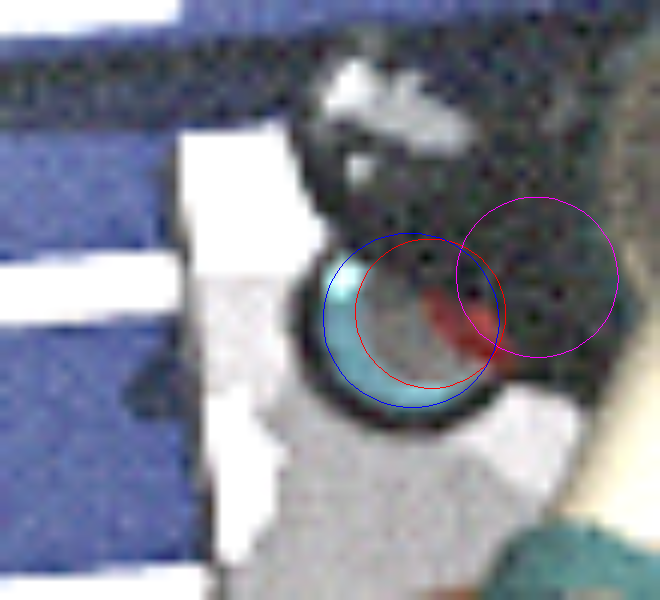

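In the top view the base rim matches the centred circle. In the scene view the base looks perhaps 2–5 mm higher than planned, so I lower 2 mm and settle.

Request:
carry_out --commands '[{"rot":[0,0,0],"offset":[0,0,1],"fingers":0},{"rot":[0,0,0],"offset":[0,0,2],"fingers":0},{"rot":[0,0,0],"offset":[0,0,2],"fingers":0},{"rot":[0,0,0],"offset":[0,0,2],"fingers":0},{"rot":[0,0,0],"offset":[0,0,2],"fingers":0},{"rot":[0,0,0],"offset":[0,0,2],"fingers":0},{"rot":[0,0,0],"offset":[0,0,2],"fingers":0}]'

```text
clock: 21.08
position: [0.5714, -0.2927, 0.0771]
tcp_rot: [3.142, 0.0, 2.604]
force: [-0.1, 0.6, -0.6]
width: 0.0309
```

```bash
python3 go.py .5717 -.2923 .0766 2.6; python3 - <<'E'
from h import *
from cell import arm
T0=pickle.load(open("top0.pkl","rb"));S0=pickle.load(open("scene0.pkl","rb"));T=arm.capture("top");S=arm.capture("scene")
pickle.dump(S,open("q4_scene.pkl","wb"));pickle.dump(T,open("q4_top.pkl","wb"))
for n,a,bx in(("blue",(105,125,130,60),(120,150,180,185)),("green",(50,80,100,30),(130,180,190,215)),("tips",(22,32,120,80),(220,190,290,260)),("rack red",(172,8,130,60),(240,100,280,125)),("carr win",(78,100,40,90),(340,130,410,190))):
    print(n,[b[0] for b in blobs(T0,*a,box=bx)],[b[0] for b in blobs(T,*a,box=bx)])
b=(345,135,400,185);k=12
y=np.clip(T["color"][110:210,300:420].astype(float)*1.8,0,255).astype(np.uint8);z=np.clip(S["color"][90:190,130:250].astype(float)*1.8,0,255).astype(np.uint8)
cv2.imwrite("pics/q4.png",cv2.resize(np.hstack([y,z]),None,fx=3.3,fy=3.3))
E
```

```text
t 21.08 pos [ 0.5714 -0.2927  0.0771] rpy [3.1415 0.     2.6044] F [-0.1  0.6 -0.6] w 0.0309 j [-0.58  0.48  1.56  0.    1.1  -1.62]
offset mm [-0.   0.5  0.5] rot deg [0.   0.   0.25]
blue [array([149.62, 169.55])] [array([149.61, 169.6 ])]
green [array([156.5 , 196.15])] [array([156.35, 196.16])]
tips [array([256.38, 224.52])] [array([256.43, 224.8 ])]
rack red [array([254.69, 114.19]), array([265.27, 114.91])] [array([254.78, 114.06]), array([265.36, 115.09])]
carr win [array([351.  , 163.65])] []
```

View pics/q4.png

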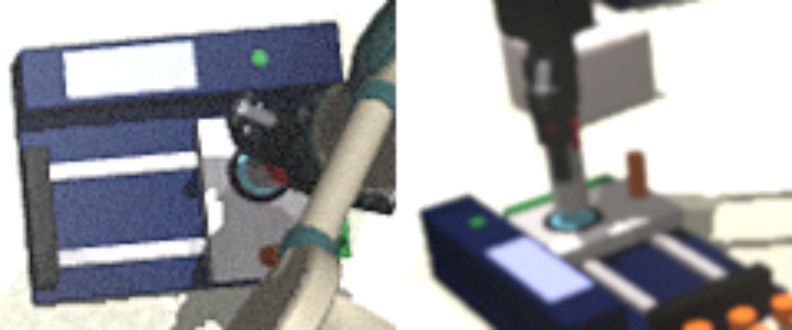

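The pot is held upright over the window with clear glass visible around it. The other objects are unmoved (under 0.3 px) and the carriage is at the stop. Handing in.

```bash
python3 -c "
from cell import arm
print(arm.job_done()); s=arm.get_state(); print(s['clock'],s['position'],s['force'],s['width'])"
```

```text
the job is handed in; nothing more can be done
None
the job is handed in; nothing more can be done
```

I slid the carriage about 71 mm by its knob until it stopped against the green end stop. There it no longer moved and the force rose to 9 N. I then lifted the red pot, carried it over the row with its underside at about 155 mm, and handed in at about 21 s with it held over the glass. The hand-in gave no verdict.

**Last checks**
- **Position:** the arm readings put the pot's axis within about 1 mm of the window's measured centre. In the top view, taken just before a last 2 mm lowering, the base lined up with the glass.
- **Height:** differences in arm height put the underside about 14 mm above the glass. The scene view suggested it might be 2–5 mm higher; both are within the allowed 4–26 mm.
- **Grip:** the fingers were open 31 mm around the 32 mm pot, and the wrist force was small (0.6 N), so nothing pointed to contact with the reader.
- **Other things:** the blue and green pots, the tip box and the rack moved less than 0.3 px in the top view.
- **Carriage:** it still looked flush with the stop, but in the last picture the automatic window detection failed because the pot covers the glass. That check was therefore by eye only.

**Disagreement:** the fingers really stood about 36–38 mm higher than the reported tool height implied. Both camera views showed it, and a first attempt to close on the knob at the reported height missed. After that I set heights from the images and from differences in height.

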